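Sort handed brackets and scan the job ticket

TASK

Sort the loose angle brackets, which are mirror-image left-hand and right-hand parts, into the two trays, each into the tray whose screwed-down sample has the same hand, standing flat on its foot on the tray floor. When all are sorted, pick up the scanner and, keeping it upright, aim it square at the middle of the barcode label on the ticket stand from about 8 cm, hold it steady there for at least one second, then stand it back in the middle of its charging pad. Leave the other things on the table standing where they are.

Things in the scene. Friction and masses are not known exactly. Their poses are not given: they have to be found in the camera images.
- left1_web (a point): Left-hand aluminium bracket, 120 g, may be absent. Foot 8 mm thick: leg 70 mm (x) by 30 mm, at its +x end an ear, 26 mm (x), out 22 mm to the left (+y). On the leg's midline an upright web 46 mm (x) by 10 mm thick (y), top 56 mm above the underside. Point: mid web, 38 mm above the underside. Footprint from here: 35 mm both ways in x, 37 mm to the ear's side, 15 mm to the other. z up.
- left2_web (a point): Left-hand aluminium bracket, 120 g, may be absent. Foot 8 mm thick: leg 70 mm (x) by 30 mm, at its +x end an ear, 26 mm (x), out 22 mm to the left (+y). On the leg's midline an upright web 46 mm (x) by 10 mm thick (y), top 56 mm above the underside. Point: mid web, 38 mm above the underside. Footprint from here: 35 mm both ways in x, 37 mm to the ear's side, 15 mm to the other. z up.
- left3_web (a point): Left-hand aluminium bracket, 120 g, may be absent. Foot 8 mm thick: leg 70 mm (x) by 30 mm, at its +x end an ear, 26 mm (x), out 22 mm to the left (+y). On the leg's midline an upright web 46 mm (x) by 10 mm thick (y), top 56 mm above the underside. Point: mid web, 38 mm above the underside. Footprint from here: 35 mm both ways in x, 37 mm to the ear's side, 15 mm to the other. z up.
- right1_web (a point): Right-hand aluminium bracket, 120 g, may be absent. Foot 8 mm thick: leg 70 mm (x) by 30 mm, at its +x end an ear, 26 mm (x), out 22 mm to the right (-y). On the leg's midline an upright web 46 mm (x) by 10 mm thick (y), top 56 mm above the underside. Point: mid web, 38 mm above the underside. Footprint from here: 35 mm both ways in x, 37 mm to the ear's side, 15 mm to the other. z up.
- right2_web (a point): Right-hand aluminium bracket, 120 g, may be absent. Foot 8 mm thick: leg 70 mm (x) by 30 mm, at its +x end an ear, 26 mm (x), out 22 mm to the right (-y). On the leg's midline an upright web 46 mm (x) by 10 mm thick (y), top 56 mm above the underside. Point: mid web, 38 mm above the underside. Footprint from here: 35 mm both ways in x, 37 mm to the ear's side, 15 mm to the other. z up.
- right3_web (a point): Right-hand aluminium bracket, 120 g, may be absent. Foot 8 mm thick: leg 70 mm (x) by 30 mm, at its +x end an ear, 26 mm (x), out 22 mm to the right (-y). On the leg's midline an upright web 46 mm (x) by 10 mm thick (y), top 56 mm above the underside. Point: mid web, 38 mm above the underside. Footprint from here: 35 mm both ways in x, 37 mm to the ear's side, 15 mm to the other. z up.
- tray_left: Dark grey tray for left-hand brackets, fixed, 118 mm (x) by 243 mm (y) outside, walls 4 mm thick, 20 mm high, floor 4 mm above the table. Origin: centre of its underside, z up. On a tab on its +x (far) side a sample of that hand is screwed down, not to be taken: its origin 101 mm from the tray's, web top 60 mm above the table. The trays may swap sides.
- tray_right: Dark grey tray for right-hand brackets, fixed, 118 mm (x) by 243 mm (y) outside, walls 4 mm thick, 20 mm high, floor 4 mm above the table. Origin: centre of its underside, z up. On a tab on its +x (far) side a sample of that hand is screwed down, not to be taken: its origin 101 mm from the tray's, web top 60 mm above the table. The trays may swap sides.
- scanner_grip (a point): Centre of the head of the loose scanner (250 g), on its axis, 115 mm above the underside of its round foot (68 mm across, 10 mm high). Head: block 75 mm long, 32 mm wide (y), 32 mm thick, front dipping 35 degrees; pinch it here from above across its 32 mm width. Neck below 24 mm wide. Scanner axes: z up, x forward; the beam runs along x = cos 35, z = -sin 35 degrees.
- scanner: The same scanner; origin in the centre of the underside of its foot, same axes (x forward, z up).
- scanner_window (a point): Middle of the scanner's window at the front of its head, 38 mm from scanner_grip along the beam; same axes as the scanner.
- scanner_spot (a point): Point where the scanner reads best, on the beam 80 mm before the window (118 mm from scanner_grip); same axes as the scanner.
- label: Barcode label on the sloped board of the ticket stand. Origin: middle of its face, 130 mm above the table. Label 70 mm wide (y), 46 mm high (z), board 90 by 66 mm. x points square into the board: away from the robot and 35 degrees down, so that an upright scanner turned to the stand's heading looks square at it.
- ticket_stand: The fixed stand under the label; origin on the table right below the label's middle, z up, x horizontal heading from the label's front to its back. Base 85 mm wide; the board's top reaches 160 mm high.
- pad: The scanner's square charging pad, fixed, 90 mm by 90 mm, 3 mm thick, with a round mark in the middle; origin in the centre of its underside on the table. The scanner stands on it at the start, with its foot centred within a few mm. It is to the right or to the left of the trays.
- screw_tin: Bystander: small closed steel tin, 44 mm across, 28 mm high, between the trays; origin under its centre.
- jar: Bystander: jar 50 mm across, 70 mm high, behind the trays, left of the ticket stand; origin under its centre.
- weight: Bystander: brass weight 36 mm across, 35 mm high, on the right; origin under its centre.
- tape_roll: Bystander: roll of tape lying flat, 70 mm across, 24 mm high, on the left; origin under its centre.
Mind the look-alikes: they are no part of the job. Leave any green or red look-alike of the part that bears left2_web alone.

How it is judged:
By the outcome, as a careful person would: the job done as asked, in the order asked, and still so for the second after the job is handed in, with the robot touching nothing.
Of left1, left2, left3, right1, right2, right3 only 4 to 6 are there at a start; the rules pass over those that are not, and their reading is None.
At some moment in a run one of left1, left2, left3, right1, right2, right3 may be knocked a few centimetres aside while the robot is not near it.
It also fails if it takes over 208 s, if anything falls off the work surface, if the arm or the gripper's body presses on something with over 40 N, if the wrist force passes 120 N, or if a joint passes its speed limit or range.

ROBOT

A 6-joint arm with a two-finger parallel gripper is mounted at the origin on the work surface. World frame = base frame: x ahead of the robot, y to its left, z up, the work surface at z = 0. Lengths are in mm, angles in rad, forces in N, time in s.
With the tool pointing down it reaches from about 350 to 875 mm from the base axis. Payload 4.2 kg.
Tool frame: the origin (TCP) lies midway between the tips of the shut fingers; the grasp point (between the pads) lies 19 mm behind it (arm.tcp_to_grasp is the distance from the TCP to the grasp point, in mm); z points along the fingers, y is the line along which they close (so a half turn about z gives the same grasp; the last joint's range is limited). The gripper opens to 85 mm and grips with 20 to 120 N. Pads are 22 mm wide; open, the fingers measure 114 mm over their backs; the gripper's body (76 mm by 85 mm) begins 54 mm behind the grasp point. The pads swing forward as they close: fully open they stand 13 mm farther back than shut.
Start: joints at [1.425, 0.385, 0.008, 0, -1.194, -0.259], TCP at [246.113, 574.48, 231.312] pointing down, gripper open.
Joint ranges: [-3.14, 3.14], [-1.21, 2.06], [-1.07, 1.41], [-3.16, 2.05], [-2.99, -0.16], [-3.1, 3.1]. Speed limits (rad/s): [2.79, 2.79, 3.14, 3.14, 3.14, 3.14].

INTERFACE

Orientations are given as a unit quaternion [x, y, z, w].
In Python, from bench import arm gives the robot as it stands.
- The arm moves only by the tool arm_command, never from a script. Its argument "rows" is a list of rows, each a list of 2 entries, a list of its own where there are three numbers: the shift along the tool's x, y, z as a fraction of full scale, then the turn, a rotation vector about the tool's x, y, z as a fraction of full scale. In form: [[[x, y, z], [wx, wy, wz]], ...]. A call has 1 to 5 rows; each row is the pose to reach, as a shift and turn from the pose commanded when the call began, along the tool's axes at that moment, turning the shorter way round; what a row does not reach only later rows make up. Full scale, the value 1, is 0.25 m for a shift and 180 degrees for a turn. A row lasts 1/10 s, in which the tool goes at most 50 mm and 8.59 degrees, less where a joint would pass 70% of its speed; a pose out of reach is approached as far as the arm can. A call with a number of a shift or a turn outside -1 to 1 is refused whole. A call with a gripper value outside its range is refused whole. "grip" is the opening, from 0 (shut) to 1 (fully open), set as the call begins (left out, the last holds). The fingers move at their own pace and stop on an object; the grip force is fixed at half the most. Time passes only in rows, so rows that repeat a pose let the fingers close. It gives the time, the measured TCP pose, the force, the opening and the grip force at its end, in the units of the state.
- arm.read_state(): the state, without advancing time (a new reading comes with each control period).
- arm.get_image(name): name is "scene" or "side" or "wrist"; returns (picture, depth): 384x512x3 uint8, blue, green, red; 384x512 float32, mm along the optical axis (not along the pixel's ray), 0 where there is no reading.
- arm.camera_info(name): a dict with "fx", "fy", "cx", "cy" (pixels), "extrinsics" (4x4, takes a point from camera to world coordinates). Camera axes: x right, y down, z forward; pixel columns grow to the right and rows downward; lengths in mm; the calibration is good to about 2 mm. A picture is of the moment at which its call begins: read the wrist's pose just before it. camera_info takes no time and is no camera call; for the wrist camera it gives the pose at the moment of the call.
- arm.job_done(): hands the job in; it is judged then, once.
Trained networks look in the newest picture that a camera, given by its name, has taken for a name from the list of things; names that differ only in an ending like _2 or _b are one class to them, and where a whole thing is asked for, a point or a joint stands for the part that bears it (a point fixed in the world has none). Each returns a list of dicts, best first, with "score" (0 to 1); they miss things now and then, are a little off and sometimes report something else, mostly with a low value. They report only what shows in the picture. A call takes as long as a camera call. They do not tell look-alikes from the thing itself.
- arm.spot_in(camera, query): "position" ([column, row] in pixels, amid what is visible of it).
The state is a dict: "clock": time; "joints": joint angles; "joint_vel": joint speeds; "joint_efforts": joint torques, N m; "position": TCP position; "ee_rot": TCP orientation; "contact_force": force on the tool from outside, world axes, zero at the start; "wrist_torque": the same for the moment, N m; "gripper_width": finger opening in mm; "grasp_force": force on a finger pad.
Only numpy, scipy, OpenCV 4.12 (cv2) and the standard library are available. Lean on these libraries where they do the work, as an engineer would, in place of code of your own. Each camera call takes 0.05 s, during which the arm holds its last target. There are 200 camera calls.

## Working session

There is one attempt and no reset: what is moved stays moved. The work goes in short steps, Python scripts to look and compute and a tool call to move; the robot and the scene stay as the last step left them, time stands still between calls to the robot, and variables do not carry over. Pictures are saved under pics/ and viewed, at most 14 in all, crops included, and the job is handed in when it is done.

Besides the shell and the picture viewer there is one more tool, called after "Call:" as name([rows], argument=value, ...), one row to a line, values as JSON. arm_command: Moves the arm, as the interface text tells. Shift numbers are shares of 0.25 m and turn numbers shares of 180 degrees, none past 1 either way. Its arguments: {"type":"object","properties":{"rows":{"type":"array","items":{"type":"array"}},"grip":{"type":"number"}},"required":["rows"]}

```bash
mkdir -p pics; ls; cat > h.py <<'E'
import numpy as np, cv2
from bench import arm
from scipy.spatial.transform import Rotation as R
def cloud(name):
    i=arm.camera_info(name); p,d=arm.get_image(name)
    v,u=np.mgrid[0:384,0:512]
    c=np.stack([(u-i['cx'])/i['fx']*d,(v-i['cy'])/i['fy']*d,d,np.ones_like(d)],-1)
    w=c@np.array(i['extrinsics']).T
    w[d==0]=np.nan
    return p,d,w[...,:3]
E
python3 - <<'E'
from h import *
for n in ('scene','side'):
    p,d,w=cloud(n); np.savez('%s.npz'%n,p=p,d=d,w=w); cv2.imwrite('pics/%s0.png'%n,cv2.resize(p,(800,600)))
    i=arm.camera_info(n); print(n,i['fx'],np.round(np.array(i['extrinsics']),2).tolist())
    for q in ['left1_web','right1_web','scanner','label','pad','tray_left','tray_right','screw_tin','jar','weight','tape_roll']:
        print(q,[(np.round(r['position']).tolist(),round(r['score'],2),np.round(w[int(r['position'][1]),int(r['position'][0])]).tolist()) for r in arm.spot_in(n,q)])
s=arm.read_state(); print(s['clock'],s['position'],s['ee_rot'],s['gripper_width'])
E
```

```text
pics
scene 496.57351946128415 [[-0.04, 0.72, -0.69, 1432.84], [1.0, 0.04, -0.01, 2.64], [0.02, -0.69, -0.72, 1116.48], [0.0, 0.0, 0.0, 1.0]]
left1_web [([356.0, 189.0], 0.71, [329.0, 281.0, 3.0])]
right1_web []
scanner [([419.0, 210.0], 0.93, [486.0, 429.0, 88.0])]
label []
pad [([414.0, 233.0], 0.56, [501.0, 433.0, 5.0])]
tray_left [([345.0, 260.0], 0.91, [611.0, 227.0, 4.0]), ([308.0, 299.0], 0.63, [777.0, 112.0, 69.0]), ([207.0, 195.0], 0.27, [401.0, -180.0, 25.0])]
tray_right [([178.0, 243.0], 0.68, [574.0, -241.0, 1.0])]
screw_tin [([269.0, 248.0], 0.49, [598.0, 16.0, 27.0])]
jar [([307.0, 299.0], 0.89, [777.0, 112.0, 69.0]), ([418.0, 212.0], 0.5, [474.0, 434.0, 67.0])]
weight [([145.0, 189.0], 0.44, [391.0, -371.0, 25.0])]
tape_roll [([394.0, 192.0], 0.62, [358.0, 391.0, 26.0])]
side 348.42402411999984 [[0.99, -0.1, 0.09, 398.49], [-0.14, -0.69, 0.71, -735.45], [-0.01, -0.71, -0.7, 823.46], [0.0, 0.0, 0.0, 1.0]]
left1_web [([201.0, 158.0], 0.67, [323.0, 276.0, 29.0]), ([233.0, 119.0], 0.52, [455.0, 416.0, 93.0])]
right1_web []
scanner [([232.0, 116.0], 0.64, [452.0, 417.0, 101.0])]
label [([336.0, 176.0], 0.93, [731.0, 5.0, 127.0]), ([205.0, 141.0], 0.69, [344.0, 383.0, 26.0]), ([224.0, 174.0], 0.19, [399.0, 177.0, 24.0])]
pad [([231.0, 139.0], 0.52, [445.0, 398.0, 9.0]), ([243.0, 200.0], 0.33, [454.0, 32.0, 38.0])]
tray_left [([280.0, 168.0], 0.9, [602.0, 203.0, 3.0])]
tray_right [([214.0, 302.0], 0.75, [346.0, -305.0, 41.0]), ([306.0, 276.0], 0.71, [590.0, -246.0, 4.0])]
screw_tin [([287.0, 204.0], 0.5, [589.0, -1.0, 30.0]), ([223.0, 175.0], 0.45, [395.0, 176.0, 20.0])]
jar [([230.0, 328.0], 0.48, [379.0, -375.0, 34.0])]
weight []
tape_roll [([205.0, 142.0], 0.81, [344.0, 377.0, 25.0]), ([278.0, 168.0], 0.47, [599.0, 208.0, 5.0])]
1.2 [246.1011337  574.49728624 231.32211695] [ 9.79590118e-01 -2.01005475e-01  5.24704663e-07 -2.12823616e-05] 85.36623415454565
```

View pics/scene0.png

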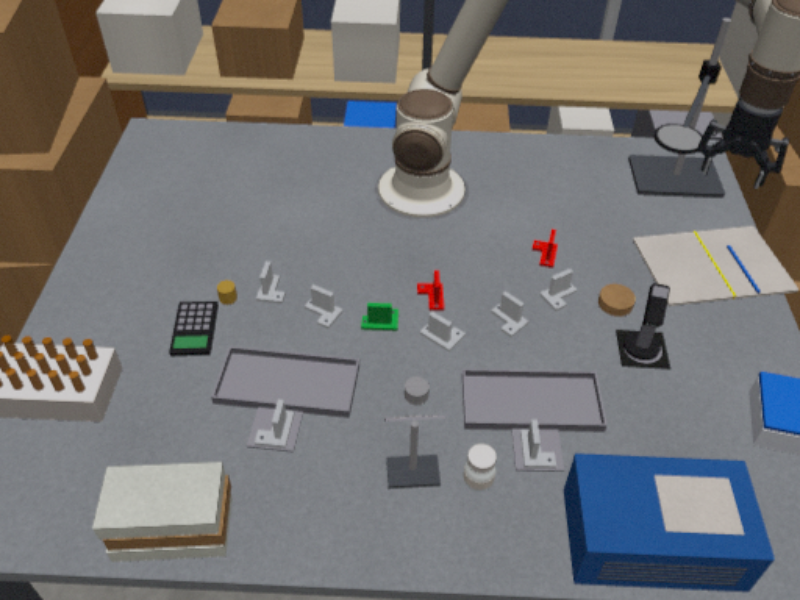

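View pics/side0.png

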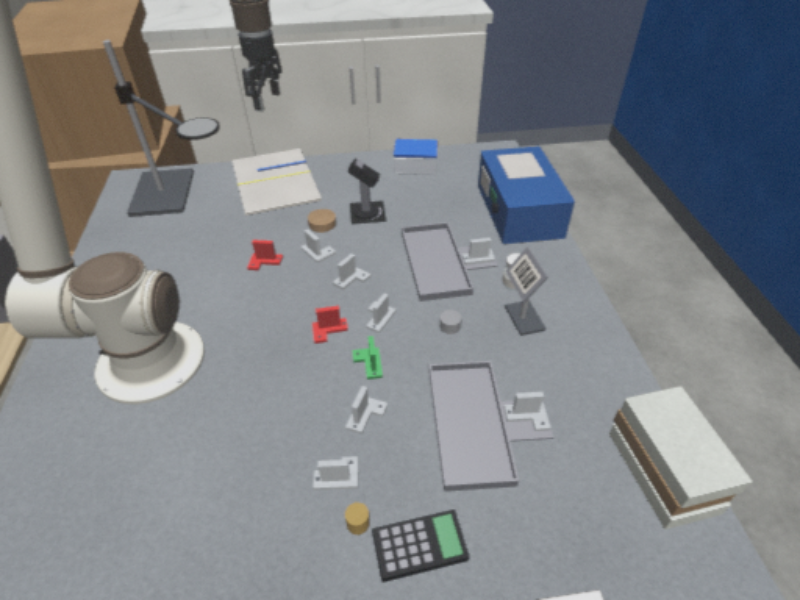

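The scene shows five aluminium brackets (scene view px: (268,283), (323,304), (441,327), (510,312), (559,288)). The look-alikes are two red, (434,290) and (547,248), and one green, (380,317). I'll fit poses and handedness from both depth clouds.

```bash
cat > fit.py <<'E'
from h import *
from scipy.optimize import minimize
def analyse(W,C,min_n=25,zoff=0):
    """web clusters -> centre, axis, ear frame; W Nx3, C Nx3 bgr"""
    m=np.isfinite(W).all(1); W=W[m]; C=C[m].astype(int)
    top=(W[:,2]>24+zoff)&(W[:,2]<64+zoff)
    g=np.zeros((1200,1600),np.uint8)
    ij=lambda P:((P[:,0]).astype(int).clip(0,1199),(P[:,1]+800).astype(int).clip(0,1599))
    g[ij(W[top])]=255
    n,l=cv2.connectedComponents(cv2.dilate(g,np.ones((9,9))))
    lab=np.zeros(len(W),int); lab[top]=l[ij(W[top])]
    out=[]
    for k in range(1,n):
        q=W[lab==k]
        if len(q)<min_n or np.ptp(q[:,0])>80 or np.ptp(q[:,1])>80: continue
        r=cv2.minAreaRect(q[:,:2].astype(np.float32)); b=cv2.boxPoints(r); c=np.array(r[0])
        e=[b[1]-b[0],b[2]-b[1]]; e=max(e,key=np.linalg.norm); L=np.linalg.norm(e); a=e/L
        near=(np.linalg.norm(W[:,:2]-c,axis=1)<60)&(W[:,2]>4+zoff)&(W[:,2]<14+zoff)
        f=W[near][:,:2]-c; p=np.array([-a[1],a[0]]); x=f@a; y=f@p
        cnt={(sx,sy):int(((x*sx>9)&(x*sx<36)&(y*sy>19)&(y*sy<36)).sum()) for sx in(1,-1) for sy in(1,-1)}
        s=max(cnt,key=cnt.get); ax=a*s[0]; hand='L' if s[0]*s[1]>0 else 'R'
        out.append((c,np.degrees(np.arctan2(ax[1],ax[0])),hand,min(r[1]),L,cnt,np.median(C[lab==k],0)))
    return out
E
python3 - <<'E'
from fit import *
D=[np.load(n+'.npz') for n in('scene','side')]
for S in ([0],[1],[0,1]):
    print(S)
    for o in analyse(np.concatenate([D[i]['w'].reshape(-1,3) for i in S]),np.concatenate([D[i]['p'].reshape(-1,3) for i in S])):
        if 250<o[0][0]<800: print(np.round(o[0]),round(o[1]),o[2],round(float(o[3])),round(float(o[4])),list(o[5].values()),o[6])
# tray, board, pad from scene
w=D[0]['w'];p=D[0]['p']
for n,i in(('scene',0),('side',1)):
    w=D[i]['w'];x,y,z=w[...,0],w[...,1],w[...,2]
    for s in (1,-1):
        m=(z>14)&(z<24)&(x>520)&(x<720)&(y*s>70)&(y*s<400)
        print(n,'tray rim',s,np.percentile(x[m],[1,50,99]).round(),np.percentile(y[m],[1,50,99]).round(),cv2.minAreaRect(w[m][:,:2].astype(np.float32)))
    m=(z>100)&(z<165)&(x>650)&(x<850)&(abs(y)<100)
    q=w[m]; 
    if len(q)>20:
        c=q.mean(0); U,S,V=np.linalg.svd(q-c,full_matrices=False); print('board',len(q),c.round(1),V[2].round(3),S.round())
    m=(z>70)&(z<160)&(x>380)&(x<560)&(y>330)&(y<520); print('scanner head',w[m].mean(0).round(),w[m].min(0).round(),w[m].max(0).round())
E
```

```text
[0]
[324. 288.] -56 L 16 51 [28, 0, 0, 0] [116. 115. 114.]
[350. 397.] 13 R 63 67 [5, 11, 0, 3] [ 79. 116. 148.]
[ 346. -297.] -6 L 12 51 [27, 0, 2, 2] [112. 111. 110.]
[354.  40.] -177 L 10 54 [1, 0, 1, 30] [  9.5  12.  170.5]
[ 376. -372.] 29 R 34 36 [1, 12, 0, 0] [ 55. 133. 163.]
[399. 185.] 48 R 16 49 [0, 32, 0, 2] [111. 110. 109.]
[ 397. -179.] 66 R 16 48 [1, 31, 0, 0] [112. 110. 110.]
[429. -67.] 89 L 19 45 [11, 1, 0, 2] [34. 77. 17.]
[458.  47.] 48 L 14 48 [29, 0, 0, 0] [112. 111. 111.]
[469. 424.] 45 L 19 27 [25, 9, 10, 12] [65. 60. 61.]
[596.   9.] 19 L 41 45 [4, 0, 2, 1] [144. 141. 142.]
[ 684. -220.] -5 R 12 49 [19, 54, 10, 15] [120. 118. 117.]
[701. 205.] 2 L 11 51 [59, 13, 20, 18] [131. 128. 128.]
[751.   6.] 71 L 6 12 [55, 13, 1, 48] [87. 86. 88.]
[769. 113.] -101 R 32 50 [0, 0, 2, 2] [142. 144. 144.]
[1]
[323. 283.] -52 L 12 49 [21, 0, 0, 0] [141. 138. 136.]
[348. 392.] -56 R 56 63 [1, 8, 0, 2] [113. 141. 166.]
[ 345. -301.] -3 L 12 46 [38, 0, 0, 0] [148. 147. 144.]
[350.  37.] -180 L 14 46 [0, 0, 0, 30] [ 56.  56. 132.]
[ 375. -375.] -129 L 34 35 [0, 0, 0, 2] [100. 15
[... 1647 characters left out ...]
. 709.] [-374. -215. -100.] ((618.3121948242188, -252.81472778320312), (299.1180419921875, 198.19674682617188), 86.65911102294922)
board 148 [750.7   6.5 141.1] [ 0.99   0.082 -0.114] [252. 216.  53.]
scanner head [470. 428. 126.] [433. 409.  70.] [503. 451. 152.]
side tray rim 1 [539. 614. 714.] [ 87. 197. 333.] ((628.912353515625, 211.4909210205078), (177.06361389160156, 246.6577911376953), 1.7807897329330444)
side tray rim -1 [521. 612. 700.] [-351. -228. -103.] ((616.8790283203125, -247.92691040039062), (293.2083740234375, 192.79969787597656), 89.26171875)
board 512 [734.    0.  131.1] [ 0.81   0.095 -0.579] [611. 442.  35.]
scanner head [459. 419. 119.] [424. 403.  73.] [495. 447. 152.]
```

```bash
cat > plan.py <<'E'
from h import *
def plan(wps):
    s=arm.read_state(); P=np.array(s['position']); M=R.from_quat(s['ee_rot']).as_matrix()
    yaw=np.degrees(np.arctan2(M[1,0],M[0,0]))
    print('t',round(s['clock'],1),'P',P.round(1),'yaw',round(yaw,1),'q6',round(s['joints'][5],2),'tilt',R.from_matrix(M).apply([0,0,1]).round(3),'w',round(s['gripper_width'],1),'F',np.round(s['contact_force'],1))
    for x,y,z,t in wps:
        d=(t-yaw+90)%180-90; dp=np.array([x,y,z])-P
        sh=M.T@dp/250; print([x,y,z,t],'->',sh.round(3).tolist(),[0,0,round(-d/180,4)],'dist',round(np.linalg.norm(dp)),'rows',round(max(np.linalg.norm(dp)/50,abs(d)/8.59),1))
        M=R.from_euler('z',d,degrees=True).as_matrix()@M; yaw+=d; P=np.array([x,y,z])
E
python3 - <<'E'
from plan import *
plan([(285,430,160,-40),(325,285,130,-56)])
w=np.load('side.npz')['w']; print('lens',w[82,126],w[100,95]); w=np.load('scene.npz')['w']; print(w[88,435])
s=np.load('scene.npz'); cv2.imwrite('pics/crop1.png',cv2.resize(s['p'][160:230,150:390],None,fx=3.3,fy=3.3,interpolation=cv2.INTER_CUBIC))
E
```

```text
t 1.2 P [246.1 574.5 231.3] yaw -23.2 q6 -0.26 tilt [ 0.  0. -1.] w 85.4 F [-0.2 -1.  -0.1]
[285, 430, 160, -40] -> [0.371, 0.47, 0.285] [0, 0, np.float64(0.0934)] dist 166 rows 3.3
[325, 285, 130, -56] -> [0.495, 0.341, 0.12] [0, 0, np.float64(0.0889)] dist 153 rows 3.1
lens [ 80.75061394 515.16818662 219.08907167] [-77.47744387 593.31629131 114.9882457 ]
[ 82.36213461 523.79786627 219.23801219]
```

View pics/crop1.png

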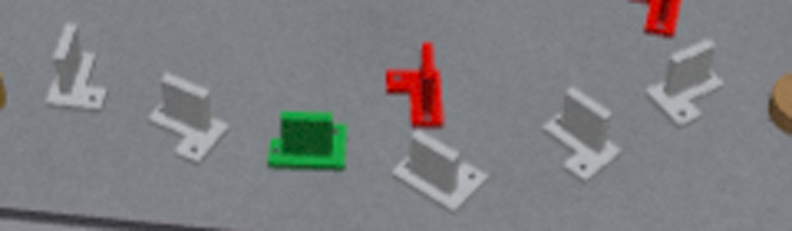

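The crop shows, left to right: E (75,70) left-hand, D (190,115) right-hand, C (435,165) left-hand, B (585,125) right-hand and A (690,70) left-hand. The red parts (430,85), (660,10) and the green one (310,140) are look-alikes. I'll start with A.

Call:
arm_command([
  [[0.371,0.47,0.285],[0,0,0.093]],
  [[0.371,0.47,0.285],[0,0,0.093]],
  [[0.371,0.47,0.285],[0,0,0.093]],
  [[0.371,0.47,0.285],[0,0,0.093]],
  [[0.371,0.47,0.285],[0,0,0.093]],
], grip=0.6)

```text
clock: 1.7
position: [285.2, 427.0, 159.2]
ee_rot: [0.94, -0.343, -0.0, 0.002]
contact_force: [-0.5, 0.3, 0.3]
gripper_width: 51.3
grasp_force: 0.0
```

Call:
arm_command([
  [[0.495,0.341,0.12],[0,0,0.089]],
  [[0.495,0.341,0.12],[0,0,0.089]],
  [[0.495,0.341,0.12],[0,0,0.089]],
  [[0.495,0.341,0.12],[0,0,0.089]],
  [[0.495,0.341,0.12],[0,0,0.089]],
])

```text
clock: 2.2
position: [326.1, 285.6, 130.8]
ee_rot: [0.883, -0.47, 0.0, -0.001]
contact_force: [0.8, 1.4, 0.7]
gripper_width: 51.0
grasp_force: 0.0
```

```bash
cat > wl.py <<'E'
from fit import *
from plan import plan
def look(x0,y0,rad=60,zoff=0,cams=('wrist',)):
    for n in cams:
        p,d,w=cloud(n); W=w.reshape(-1,3); C=p.reshape(-1,3)
        for o in analyse(W,C,zoff=zoff):
            if np.hypot(*(o[0]-[x0,y0]))<rad: print(n,o[0].round(1),'yaw',round(o[1]),o[2],'w/l',round(float(o[3])),round(float(o[4])),list(o[5].values()),o[6])
    return p,d,w
E
python3 - <<'E'
from wl import *
p,d,w=look(325,286,cams=('scene','side','wrist')); cv2.imwrite('pics/w1.png',p)
plan([])
E
```

```text
scene [324.9 287.8] yaw -62 L w/l 16 49 [28, 2, 0, 0] [119. 118. 117.]
side [323.3 284.1] yaw -58 L w/l 14 49 [20, 0, 0, 0] [144. 141. 138.]
wrist [322.4 286.8] yaw -58 L w/l 10 47 [418, 0, 0, 0] [245. 240. 235.]
t 2.4 P [325.8 287.3 130.8] yaw -55.9 q6 -0.5 tilt [ 0.001  0.002 -1.   ] w 51.2 F [0.9 0.3 0.1]
```

View pics/w1.png

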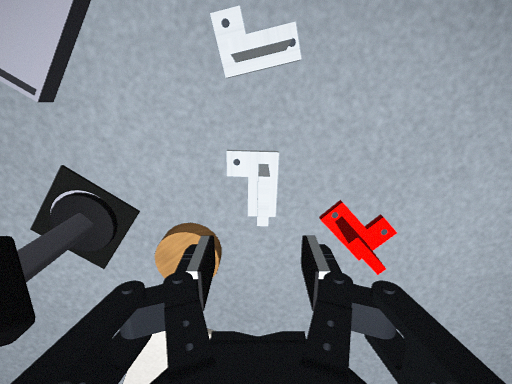

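The wrist view shows bracket A between the fingers at (260,190), ear to its left, and clear of the red one at (360,235).

```bash
python3 - <<'E'
from wl import *
plan([(322.6,287,22,-58),(322.6,287,130,-58),(460,282,130,-25),(600,276,110,0),(600,276,28,0),(600,276,120,0)])
E
```

```text
t 2.4 P [325.8 287.3 130.8] yaw -55.9 q6 -0.5 tilt [ 0.001  0.002 -1.   ] w 51.2 F [0.9 0.3 0.1]
[322.6, 287, 22, -58] -> [-0.006, 0.012, 0.435] [0, 0, np.float64(0.0118)] dist 109 rows 2.2
[322.6, 287, 130, -58] -> [-0.0, -0.001, -0.432] [0, 0, np.float64(-0.0)] dist 108 rows 2.2
[460, 282, 130, -25] -> [0.308, -0.455, 0.001] [0, 0, np.float64(-0.1833)] dist 137 rows 3.8
[600, 276, 110, 0] -> [0.518, -0.215, 0.08] [0, 0, np.float64(-0.1389)] dist 142 rows 2.9
[600, 276, 28, 0] -> [0.0, 0.001, 0.328] [0, 0, np.float64(-0.0)] dist 82 rows 1.6
[600, 276, 120, 0] -> [-0.0, -0.001, -0.368] [0, 0, np.float64(-0.0)] dist 92 rows 1.8
```

Call:
arm_command([
  [[-0.006,0.012,0.15],[0,0,0.012]],
  [[-0.006,0.012,0.28],[0,0,0.012]],
  [[-0.006,0.012,0.38],[0,0,0.012]],
  [[-0.006,0.012,0.435],[0,0,0.012]],
  [[-0.006,0.012,0.435],[0,0,0.012]],
])

```text
clock: 2.85
position: [321.3, 285.2, 19.7]
ee_rot: [0.875, -0.485, 0.0, 0.002]
contact_force: [-0.2, -0.6, 0.3]
gripper_width: 51.0
grasp_force: 0.0
```

Call:
arm_command([
  [[0,0,0],[0,0,0]],
  [[0,0,0],[0,0,0]],
  [[0,0,0],[0,0,0]],
  [[0,0,0],[0,0,0]],
  [[0,0,0],[0,0,0]],
], grip=0)

```text
clock: 3.35
position: [322.4, 285.9, 22.4]
ee_rot: [0.874, -0.485, -0.0, -0.002]
contact_force: [-3.3, 1.1, 6.1]
gripper_width: 9.2
grasp_force: 59.5
```

Call:
arm_command([
  [[0,0,-0.05],[0,0,0]],
  [[0,0,-0.15],[0,0,0]],
  [[0,0,-0.28],[0,0,0]],
  [[0,0,-0.39],[0,0,0]],
  [[0,0,-0.432],[0,0,0]],
])

```text
clock: 3.85
position: [322.5, 285.5, 131.6]
ee_rot: [0.874, -0.486, -0.0, -0.002]
contact_force: [0.6, 0.4, -1.4]
gripper_width: 9.4
grasp_force: 58.7
```

Call:
arm_command([
  [[0.062,-0.091,0],[0,0,-0.037]],
  [[0.123,-0.182,0],[0,0,-0.073]],
  [[0.185,-0.273,0],[0,0,-0.11]],
  [[0.246,-0.364,0],[0,0,-0.147]],
  [[0.308,-0.455,0],[0,0,-0.183]],
])

```text
clock: 4.35
position: [459.5, 278.5, 127.8]
ee_rot: [0.976, -0.216, -0.001, 0.001]
contact_force: [-0.7, 0.3, -2.2]
gripper_width: 8.8
grasp_force: 58.6
```

Call:
arm_command([
  [[0.13,-0.054,0.02],[0,0,-0.035]],
  [[0.26,-0.108,0.04],[0,0,-0.07]],
  [[0.39,-0.161,0.06],[0,0,-0.104]],
  [[0.518,-0.215,0.08],[0,0,-0.139]],
  [[0.518,-0.215,0.08],[0,0,-0.139]],
])

```text
clock: 4.85
position: [601.7, 271.7, 105.6]
ee_rot: [1.0, -0.002, -0.001, 0.001]
contact_force: [-0.4, -1.0, -1.5]
gripper_width: 9.2
grasp_force: 58.6
```

```bash
python3 - <<'E'
from wl import *
p,d,w=cloud('wrist'); x,y,z=w[...,0],w[...,1],w[...,2]
m=(z>14)&(z<24)&(x>520)&(x<680)&(y>60)&(y<360); q=w[m]; print(len(q),q.min(0).round(),q.max(0).round(),cv2.minAreaRect(q[:,:2].astype(np.float32)))
m=(x>560)&(x<640)&(y>110)&(y<220)&(z<12); print('floor z',np.nanmedian(z[m]))
plan([(600,276,27,0),(600,276,125,0)])
print("scene"); look(400,0,400,cams=('scene',))
E
```

```text
4608 [536.  89.  14.] [680. 337.  24.] ((609.1834106445312, 213.4197235107422), (140.54879760742188, 244.49148559570312), 1.794501543045044)
floor z 4.075957366622561
t 4.9 P [599.6 271.6 106. ] yaw -0.3 q6 0.89 tilt [-0.004 -0.002 -1.   ] w 9.0 F [ 0.5  0.2 -1.7]
[600, 276, 27, 0] -> [0.003, -0.018, 0.316] [0, 0, np.float64(-0.0019)] dist 79 rows 1.6
[600, 276, 125, 0] -> [-0.002, 0.001, -0.392] [0, 0, np.float64(-0.0)] dist 98 rows 2.0
scene
scene [215.8 277.4] yaw 167 L w/l 9 53 [2, 3, 0, 23] [  8.5  14.  183. ]
scene [ 344.7 -297. ] yaw -4 L w/l 12 52 [29, 1, 1, 2] [115. 113. 113.]
scene [353.5  40.6] yaw -176 L w/l 10 58 [1, 0, 0, 29] [  8.   14.  170.5]
scene [ 377.9 -370.8] yaw 8 R w/l 34 36 [0, 21, 0, 0] [ 55.5 135.  165. ]
scene [397.4 186. ] yaw 47 R w/l 16 50 [0, 35, 0, 1] [113. 112. 111.]
scene [ 397.2 -179.5] yaw 64 R w/l 15 48 [0, 36, 0, 1] [114. 113. 112.]
scene [429.  -67.5] yaw 93 L w/l 17 45 [1, 2, 0, 15] [34. 78. 18.]
scene [457.9  47.1] yaw 52 L w/l 17 49 [29, 0, 0, 0] [114. 113. 112.]
scene [595.4   8.4] yaw -35 R w/l 41 44 [0, 1, 1, 1] [147. 143. 144.]
scene [ 684.4 -219.4] yaw -4 R w/l 11 50 [10, 55, 12, 13] [120. 118. 119.]
scene [702.3 204.6] yaw 2 L w/l 11 48 [59, 9, 18, 5] [134. 132. 131.]
scene [750.3   6.2] yaw -102 L w/l 7 12 [43, 28, 4, 55] [89. 87. 89.]
scene [771.8 111.6] yaw 75 R w/l 30 50 [0, 3, 0, 0] [144. 146. 147.]
```

Call:
arm_command([
  [[0.0,-0.014,0.1],[0,0,0]],
  [[0,-0.014,0.2],[0,0,0]],
  [[0,-0.014,0.27],[0,0,0]],
  [[0,-0.014,0.3],[0,0,0]],
  [[0,-0.014,0.316],[0,0,0]],
])

```text
clock: 5.45
position: [598.2, 276.4, 29.7]
ee_rot: [1.0, -0.001, -0.001, 0.0]
contact_force: [0.8, -0.1, -1.0]
gripper_width: 9.2
grasp_force: 58.7
```

Call:
arm_command([
  [[0,0,0.004],[0,0,0]],
  [[0,0,0.004],[0,0,0]],
])

```text
clock: 5.65
position: [599.6, 276.9, 30.3]
ee_rot: [1.0, -0.001, 0.001, -0.0]
contact_force: [-0.3, -0.9, -1.2]
gripper_width: 9.2
grasp_force: 58.7
```

Call:
arm_command([
  [[0,0,0],[0,0,0]],
  [[0,0,0],[0,0,0]],
  [[0,0,0],[0,0,0]],
  [[0,0,0],[0,0,0]],
  [[0,0,0],[0,0,0]],
], grip=0.5)

```text
clock: 6.15
position: [599.4, 276.5, 29.5]
ee_rot: [1.0, -0.001, 0.0, -0.0]
contact_force: [-0.6, 0.6, 0.5]
gripper_width: 43.0
grasp_force: 0.0
```

Call:
arm_command([
  [[0,0,-0.08],[0,0,0]],
  [[0,0,-0.2],[0,0,0]],
  [[0,0,-0.4],[0,0,0]],
  [[0,0,-0.45],[0,0,0]],
  [[0,0,-0.45],[0,0,0]],
])

```text
clock: 6.65
position: [600.8, 277.5, 145.5]
ee_rot: [1.0, -0.001, 0.003, -0.002]
contact_force: [-0.5, 0.0, 0.1]
gripper_width: 42.8
grasp_force: 0.0
```

```bash
python3 - <<'E'
from wl import *
look(600,276,50,zoff=4,cams=('scene','side','wrist'))
plan([(470,230,130,30),(397,184,120,49)])
E
```

```text
scene [601.1 279.1] yaw 0 L w/l 11 50 [42, 1, 0, 1] [131.  129.  129.5]
side [602.  274.5] yaw -7 L w/l 17 45 [4, 0, 0, 0] [148. 147. 144.]
wrist [600.5 279.1] yaw -1 L w/l 10 46 [416, 0, 0, 0] [240. 235. 229.]
t 6.8 P [598.3 276.  140.2] yaw -0.2 q6 0.89 tilt [-0.003 -0.001 -1.   ] w 42.9 F [-0.3 -0.2 -1.1]
[470, 230, 130, 30] -> [-0.513, 0.185, 0.042] [0, 0, np.float64(-0.1677)] dist 137 rows 3.5
[397, 184, 120, 49] -> [-0.345, 0.013, 0.041] [0, 0, np.float64(-0.1056)] dist 87 rows 2.2
```

Call:
arm_command([
  [[-0.513,0.185,0.042],[0,0,-0.168]],
  [[-0.513,0.185,0.042],[0,0,-0.168]],
  [[-0.513,0.185,0.042],[0,0,-0.168]],
  [[-0.513,0.185,0.042],[0,0,-0.168]],
  [[-0.513,0.185,0.042],[0,0,-0.168]],
])

```text
clock: 7.3
position: [469.5, 229.8, 130.2]
ee_rot: [0.966, 0.26, -0.001, 0.001]
contact_force: [0.4, 0.3, -0.1]
gripper_width: 42.9
grasp_force: 0.0
```

Call:
arm_command([
  [[-0.345,0.013,0.041],[0,0,-0.106]],
  [[-0.345,0.013,0.041],[0,0,-0.106]],
  [[-0.345,0.013,0.041],[0,0,-0.106]],
  [[-0.345,0.013,0.041],[0,0,-0.106]],
], grip=0.6)

```text
clock: 7.7
position: [397.9, 184.3, 120.6]
ee_rot: [0.91, 0.415, -0.0, 0.0]
contact_force: [0.9, 0.4, 0.4]
gripper_width: 51.5
grasp_force: 0.0
```

```bash
python3 - <<'E'
from wl import *
look(397,184,60,cams=('wrist',))
plan([(396,184,22,48),(396,184,140,48),(440,50,140,30),(490,-80,140,10),(583,-180,120,-4)])
E
```

```text
wrist [395.2 185.4] yaw 47 R w/l 10 47 [0, 455, 0, 0] [241. 236. 230.]
t 7.8 P [398.6 185.  120.9] yaw 49.0 q6 1.62 tilt [ 0. -0. -1.] w 51.2 F [ 0.6  0.3 -0.8]
[396, 184, 22, 48] -> [-0.01, -0.005, 0.395] [0, 0, np.float64(0.0058)] dist 99 rows 2.0
[396, 184, 140, 48] -> [0.0, 0.0, -0.472] [0, 0, np.float64(-0.0)] dist 118 rows 2.4
[440, 50, 140, 30] -> [-0.281, 0.489, 0.0] [0, 0, np.float64(0.1)] dist 141 rows 2.8
[490, -80, 140, 10] -> [-0.087, 0.55, 0.0] [0, 0, np.float64(0.1111)] dist 139 rows 2.8
[583, -180, 120, -4] -> [0.297, 0.458, 0.08] [0, 0, np.float64(0.0778)] dist 138 rows 2.8
```

Call:
arm_command([
  [[-0.01,-0.005,0.12],[0,0,0.007]],
  [[-0.01,-0.005,0.25],[0,0,0.007]],
  [[-0.01,-0.005,0.35],[0,0,0.007]],
  [[-0.01,-0.005,0.395],[0,0,0.007]],
  [[-0.01,-0.005,0.395],[0,0,0.007]],
])

```text
clock: 8.25
position: [395.4, 183.3, 20.3]
ee_rot: [0.914, 0.405, -0.002, 0.001]
contact_force: [0.3, 0.1, 0.1]
gripper_width: 51.1
grasp_force: 0.0
```

Call:
arm_command([
  [[0,0,0],[0,0,0]],
  [[0,0,0],[0,0,0]],
  [[0,0,0],[0,0,0]],
  [[0,0,0],[0,0,0]],
  [[0,0,0],[0,0,0]],
], grip=0)

```text
clock: 8.75
position: [396.0, 184.1, 23.2]
ee_rot: [0.914, 0.406, 0.001, -0.0]
contact_force: [-0.2, 0.5, 6.1]
gripper_width: 9.2
grasp_force: 58.9
```

Call:
arm_command([
  [[0,0,-0.05],[0,0,0]],
  [[0,0,-0.15],[0,0,0]],
  [[0,0,-0.28],[0,0,0]],
  [[0,0,-0.4],[0,0,0]],
  [[0,0,-0.472],[0,0,0]],
])

```text
clock: 9.25
position: [395.6, 183.8, 142.5]
ee_rot: [0.914, 0.406, 0.001, -0.001]
contact_force: [0.5, 0.4, -1.8]
gripper_width: 9.1
grasp_force: 58.3
```

Call:
arm_command([
  [[-0.056,0.098,0],[0,0,0.02]],
  [[-0.112,0.196,0],[0,0,0.04]],
  [[-0.169,0.293,0],[0,0,0.06]],
  [[-0.225,0.391,0],[0,0,0.08]],
  [[-0.281,0.489,0],[0,0,0.1]],
])

```text
clock: 9.75
position: [438.5, 48.1, 140.1]
ee_rot: [0.966, 0.257, -0.0, -0.0]
contact_force: [0.2, 0.4, -1.5]
gripper_width: 9.1
grasp_force: 58.3
```

Call:
arm_command([
  [[-0.017,0.11,0],[0,0,0.022]],
  [[-0.035,0.22,0],[0,0,0.044]],
  [[-0.052,0.33,0],[0,0,0.067]],
  [[-0.07,0.44,0],[0,0,0.089]],
  [[-0.087,0.55,0],[0,0,0.111]],
])

```text
clock: 10.25
position: [488.2, -81.8, 140.0]
ee_rot: [0.996, 0.085, -0.001, -0.0]
contact_force: [-0.3, 0.4, -1.6]
gripper_width: 9.6
grasp_force: 58.3
```

Call:
arm_command([
  [[0.08,0.103,0.02],[0,0,0.02]],
  [[0.16,0.206,0.04],[0,0,0.04]],
  [[0.24,0.31,0.06],[0,0,0.06]],
  [[0.317,0.413,0.08],[0,0,0.078]],
  [[0.317,0.413,0.08],[0,0,0.078]],
])

```text
clock: 10.75
position: [585.8, -170.8, 118.4]
ee_rot: [0.999, -0.038, -0.001, 0.0]
contact_force: [-1.8, 1.5, -2.0]
gripper_width: 9.6
grasp_force: 58.5
```

```bash
python3 - <<'E'
from wl import *
p,d,w=cloud('wrist'); x,y,z=w[...,0],w[...,1],w[...,2]
m=(z>14)&(z<24)&(x>500)&(x<660)&(y<-60)&(y>-360); q=w[m]; print(len(q),q.min(0).round(),q.max(0).round(),cv2.minAreaRect(q[:,:2].astype(np.float32)))
look(684,-220,50,zoff=4)
plan([(586,-168,26,-4),(586,-168,130,-4)])
E
```

```text
4121 [ 513. -349.   14.] [660. -98.  23.] ((589.7069702148438, -224.2784423828125), (243.702392578125, 138.43714904785156), 85.82503509521484)
wrist [ 681.8 -219.8] yaw -4 R w/l 10 46 [0, 724, 0, 0] [232. 226. 216.]
t 10.8 P [ 583.6 -168.9  119. ] yaw -4.2 q6 1.51 tilt [-0.003  0.001 -1.   ] w 8.9 F [-0.1 -0.2 -1.6]
[586, -168, 26, -4] -> [0.011, -0.004, 0.372] [0, 0, np.float64(-0.001)] dist 93 rows 1.9
[586, -168, 130, -4] -> [-0.001, -0.0, -0.416] [0, 0, np.float64(-0.0)] dist 104 rows 2.1
```

Call:
arm_command([
  [[0,0,0.12],[0,0,0]],
  [[0,0,0.25],[0,0,0]],
  [[0,0,0.32],[0,0,0]],
  [[0,0,0.35],[0,0,0]],
  [[0,0,0.372],[0,0,0]],
])

```text
clock: 11.35
position: [584.2, -168.1, 27.4]
ee_rot: [0.999, -0.035, -0.0, 0.0]
contact_force: [1.1, -0.1, -0.6]
gripper_width: 8.9
grasp_force: 58.5
```

Call:
arm_command([
  [[0,0,0],[0,0,0]],
  [[0,0,0],[0,0,0]],
])

```text
clock: 11.55
position: [585.2, -168.5, 28.5]
ee_rot: [0.999, -0.036, 0.001, 0.0]
contact_force: [0.1, 0.2, -1.0]
gripper_width: 9.4
grasp_force: 58.7
```

Call:
arm_command([
  [[0,0,0],[0,0,0]],
  [[0,0,0],[0,0,0]],
  [[0,0,0],[0,0,0]],
  [[0,0,0],[0,0,0]],
  [[0,0,0],[0,0,0]],
], grip=0.5)

```text
clock: 12.05
position: [584.6, -168.8, 27.4]
ee_rot: [0.999, -0.036, 0.0, 0.0]
contact_force: [-0.1, -0.6, 0.3]
gripper_width: 42.3
grasp_force: 0.0
```

Call:
arm_command([
  [[0,0,-0.08],[0,0,0]],
  [[0,0,-0.2],[0,0,0]],
  [[0,0,-0.4],[0,0,0]],
  [[0,0,-0.45],[0,0,0]],
  [[0,0,-0.45],[0,0,0]],
])

```text
clock: 12.55
position: [586.2, -168.9, 143.0]
ee_rot: [0.999, -0.036, 0.003, 0.0]
contact_force: [0.9, -0.0, -0.3]
gripper_width: 42.8
grasp_force: 0.0
```

```bash
python3 - <<'E'
from wl import *
look(586,-168,50,zoff=4,cams=('scene','wrist'))
look(457,46,60,cams=('scene','side'))
plan([(520,-70,135,25),(457,46,120,51)])
E
```

```text
scene [ 585.2 -166.1] yaw -3 R w/l 11 51 [0, 42, 1, 0] [136. 134. 133.]
wrist [ 584.2 -166.5] yaw -3 R w/l 10 46 [0, 408, 0, 0] [238. 232. 226.]
scene [457.5  47.2] yaw 56 L w/l 16 48 [29, 0, 0, 0] [113. 112. 112.]
side [456.9  44. ] yaw 54 L w/l 11 49 [11, 0, 0, 0] [134.  132.5 130. ]
t 12.8 P [ 583.3 -168.6  137.9] yaw -4.1 q6 1.51 tilt [-0.004  0.001 -1.   ] w 42.8 F [0.2 0.7 0.2]
[520, -70, 135, 25] -> [-0.281, -0.375, 0.013] [0, 0, np.float64(-0.1619)] dist 117 rows 3.4
[457, 46, 120, 51] -> [-0.032, -0.527, 0.06] [0, 0, np.float64(-0.1444)] dist 133 rows 3.0
```

Call:
arm_command([
  [[-0.281,-0.375,0.013],[0,0,-0.162]],
  [[-0.281,-0.375,0.013],[0,0,-0.162]],
  [[-0.281,-0.375,0.013],[0,0,-0.162]],
  [[-0.281,-0.375,0.013],[0,0,-0.162]],
  [[-0.281,-0.375,0.013],[0,0,-0.162]],
])

```text
clock: 13.25
position: [520.2, -69.6, 135.3]
ee_rot: [0.976, 0.217, -0.001, -0.0]
contact_force: [-0.0, -0.0, -0.9]
gripper_width: 42.7
grasp_force: 0.0
```

Call:
arm_command([
  [[-0.032,-0.527,0.06],[0,0,-0.144]],
  [[-0.032,-0.527,0.06],[0,0,-0.144]],
  [[-0.032,-0.527,0.06],[0,0,-0.144]],
  [[-0.032,-0.527,0.06],[0,0,-0.144]],
  [[-0.032,-0.527,0.06],[0,0,-0.144]],
], grip=0.6)

```text
clock: 13.75
position: [458.1, 46.0, 121.1]
ee_rot: [0.903, 0.43, -0.001, 0.0]
contact_force: [0.9, 0.6, -0.2]
gripper_width: 51.2
grasp_force: 0.0
```

```bash
python3 - <<'E'
from wl import *
look(457,46,60,cams=('wrist',))
plan([(456,46,22,52),(456,46,130,52),(520,130,130,25),(600,202,120,0)])
E
```

```text
wrist [455.3  47.6] yaw 53 L w/l 10 46 [454, 0, 0, 0] [241. 236. 230.]
t 13.8 P [458.5  45.5 121.2] yaw 50.9 q6 2.0 tilt [-0.001 -0.001 -1.   ] w 51.3 F [ 0.5 -0.1 -0.3]
[456, 46, 22, 52] -> [-0.005, -0.009, 0.397] [0, 0, np.float64(-0.0063)] dist 99 rows 2.0
[456, 46, 130, 52] -> [-0.0, -0.0, -0.432] [0, 0, np.float64(-0.0)] dist 108 rows 2.2
[520, 130, 130, 25] -> [0.422, -0.005, -0.0] [0, 0, np.float64(0.15)] dist 106 rows 3.1
[600, 202, 120, 0] -> [0.412, -0.126, 0.04] [0, 0, np.float64(0.1389)] dist 108 rows 2.9
```

Call:
arm_command([
  [[-0.005,-0.009,0.12],[0,0,-0.01]],
  [[-0.005,-0.009,0.25],[0,0,-0.01]],
  [[-0.005,-0.009,0.35],[0,0,-0.01]],
  [[-0.005,-0.009,0.397],[0,0,-0.01]],
  [[-0.005,-0.009,0.397],[0,0,-0.01]],
])

```text
clock: 14.3
position: [455.0, 44.6, 20.3]
ee_rot: [0.897, 0.443, -0.002, -0.0]
contact_force: [-0.1, -0.1, -0.3]
gripper_width: 51.5
grasp_force: 0.0
```

Call:
arm_command([
  [[0,0,0],[0,0,0]],
  [[0,0,0],[0,0,0]],
  [[0,0,0],[0,0,0]],
  [[0,0,0],[0,0,0]],
  [[0,0,0],[0,0,0]],
], grip=0)

```text
clock: 14.8
position: [456.4, 46.4, 23.2]
ee_rot: [0.896, 0.444, 0.001, 0.0]
contact_force: [0.6, -2.3, 5.6]
gripper_width: 9.1
grasp_force: 59.2
```

Call:
arm_command([
  [[0,0,-0.05],[0,0,0]],
  [[0,0,-0.15],[0,0,0]],
  [[0,0,-0.28],[0,0,0]],
  [[0,0,-0.39],[0,0,0]],
  [[0,0,-0.432],[0,0,0]],
])

```text
clock: 15.3
position: [456.6, 46.8, 132.7]
ee_rot: [0.896, 0.445, 0.002, 0.0]
contact_force: [0.1, 1.0, -0.8]
gripper_width: 9.0
grasp_force: 58.4
```

Call:
arm_command([
  [[0.085,0,0],[0,0,0.03]],
  [[0.17,-0.002,0],[0,0,0.06]],
  [[0.253,-0.003,0],[0,0,0.09]],
  [[0.338,-0.004,0],[0,0,0.12]],
  [[0.422,-0.005,0],[0,0,0.15]],
])

```text
clock: 15.8
position: [517.9, 131.5, 128.8]
ee_rot: [0.975, 0.221, -0.001, 0.0]
contact_force: [1.1, -0.0, -1.7]
gripper_width: 9.1
grasp_force: 58.5
```

Call:
arm_command([
  [[0.1,-0.03,0.01],[0,0,0.035]],
  [[0.2,-0.06,0.02],[0,0,0.07]],
  [[0.3,-0.09,0.03],[0,0,0.105]],
  [[0.412,-0.126,0.04],[0,0,0.139]],
  [[0.412,-0.126,0.04],[0,0,0.139]],
])

```text
clock: 16.3
position: [598.8, 206.1, 117.7]
ee_rot: [1.0, 0.007, -0.001, 0.0]
contact_force: [-0.6, -0.4, -1.4]
gripper_width: 9.2
grasp_force: 58.5
```

```bash
python3 - <<'E'
from wl import *
look(600,277,60,zoff=4,cams=('scene','wrist'))
plan([(600,202,26,0),(600,202,130,0)])
E
```

```text
scene [603.8 278.7] yaw 0 L w/l 11 53 [40, 0, 1, 0] [133.  131.5 130. ]
wrist [600.4 279. ] yaw -1 L w/l 11 46 [488, 0, 0, 0] [193. 184. 175.]
t 16.4 P [596.5 204.  118.2] yaw 0.8 q6 1.0 tilt [-0.004 -0.002 -1.   ] w 9.3 F [-0.1 -0.2 -2.5]
[600, 202, 26, 0] -> [0.015, 0.008, 0.369] [0, 0, np.float64(0.0044)] dist 92 rows 1.8
[600, 202, 130, 0] -> [-0.002, 0.001, -0.416] [0, 0, np.float64(-0.0)] dist 104 rows 2.1
```

Call:
arm_command([
  [[0.008,0.008,0.12],[0,0,0.004]],
  [[0.008,0.008,0.25],[0,0,0.004]],
  [[0.008,0.008,0.32],[0,0,0.004]],
  [[0.008,0.008,0.355],[0,0,0.004]],
  [[0.008,0.008,0.374],[0,0,0.004]],
])

```text
clock: 16.9
position: [597.8, 200.8, 27.4]
ee_rot: [1.0, 0.001, -0.002, 0.002]
contact_force: [-12.7, -3.0, 22.3]
gripper_width: 8.9
grasp_force: 62.1
```

Call:
arm_command([
  [[0,0,0],[0,0,0]],
  [[0,0,0],[0,0,0]],
])

```text
clock: 17.1
position: [600.0, 202.3, 27.9]
ee_rot: [1.0, 0.0, 0.001, -0.001]
contact_force: [-1.3, -0.0, -0.9]
gripper_width: 9.3
grasp_force: 58.5
```

Call:
arm_command([
  [[0,0,0],[0,0,0]],
  [[0,0,0],[0,0,0]],
  [[0,0,0],[0,0,0]],
  [[0,0,0],[0,0,0]],
  [[0,0,0],[0,0,0]],
], grip=0.5)

```text
clock: 17.6
position: [599.6, 202.2, 26.8]
ee_rot: [1.0, 0.0, 0.0, -0.0]
contact_force: [-0.6, -0.1, -0.1]
gripper_width: 43.1
grasp_force: 0.0
```

Call:
arm_command([
  [[0,0,-0.08],[0,0,0]],
  [[0,0,-0.2],[0,0,0]],
  [[0,0,-0.4],[0,0,0]],
  [[0,0,-0.45],[0,0,0]],
  [[0,0,-0.45],[0,0,0]],
])

```text
clock: 18.1
position: [601.1, 203.1, 142.7]
ee_rot: [1.0, 0.0, 0.003, -0.002]
contact_force: [-0.2, -0.1, -0.1]
gripper_width: 42.4
grasp_force: 0.0
```

```bash
python3 - <<'E'
from wl import *
look(600,240,70,zoff=4,cams=('scene','wrist'))
look(380,-230,120,cams=('scene','side'))
plan([(500,10,145,35),(397,-180,120,65)])
E
```

```text
scene [601.2 204.1] yaw -1 L w/l 11 51 [42, 0, 0, 0] [146. 143. 142.]
scene [603.6 278.6] yaw 1 L w/l 11 49 [44, 0, 0, 0] [130. 128. 128.]
wrist [599.2 204. ] yaw 0 L w/l 10 46 [410, 0, 0, 0] [239. 234. 228.]
wrist [600. 279.] yaw 0 L w/l 11 47 [417, 0, 0, 0] [206.  197.5 188. ]
scene [ 347.  -296.7] yaw -7 L w/l 12 50 [29, 1, 1, 2] [114. 113. 112.]
scene [ 396.8 -178.7] yaw 66 R w/l 17 49 [1, 25, 0, 0] [113. 112. 112.]
side [ 344.7 -300.3] yaw -5 L w/l 13 46 [36, 0, 0, 0] [151. 149. 147.]
side [ 396.5 -182.4] yaw 62 R w/l 11 48 [0, 48, 0, 0] [145. 143. 139.]
t 18.3 P [598.4 201.6 137.3] yaw 0.0 q6 0.99 tilt [-0.003 -0.002 -1.   ] w 42.8 F [-0.5  0.3 -0.3]
[500, 10, 145, 35] -> [-0.394, 0.767, -0.028] [0, 0, np.float64(-0.1944)] dist 216 rows 4.3
[397, -180, 120, 65] -> [-0.773, 0.386, 0.103] [0, 0, np.float64(-0.1667)] dist 218 rows 4.4
```

Call:
arm_command([
  [[-0.394,0.767,-0.028],[0,0,-0.194]],
  [[-0.394,0.767,-0.028],[0,0,-0.194]],
  [[-0.394,0.767,-0.028],[0,0,-0.194]],
  [[-0.394,0.767,-0.028],[0,0,-0.194]],
  [[-0.394,0.767,-0.028],[0,0,-0.194]],
])

```text
clock: 18.8
position: [497.2, 7.0, 144.7]
ee_rot: [0.954, 0.3, -0.003, -0.0]
contact_force: [0.7, 0.0, -0.1]
gripper_width: 42.6
grasp_force: 0.0
```

Call:
arm_command([
  [[-0.773,0.386,0.103],[0,0,-0.164]],
  [[-0.773,0.386,0.103],[0,0,-0.164]],
  [[-0.773,0.386,0.103],[0,0,-0.164]],
  [[-0.773,0.386,0.103],[0,0,-0.164]],
  [[-0.773,0.386,0.103],[0,0,-0.164]],
], grip=0.6)

```text
clock: 19.3
position: [394.5, -181.2, 118.7]
ee_rot: [0.846, 0.533, -0.002, -0.002]
contact_force: [1.0, 0.2, -0.0]
gripper_width: 51.7
grasp_force: 0.0
```

```bash
python3 - <<'E'
from wl import *
look(397,-180,60,cams=('wrist',))
plan([(395.5,-180,22,64),(395.5,-180,130,64),(480,-220,130,30),(580,-258,120,-4)])
E
```

```text
wrist [ 394.5 -180.1] yaw 63 R w/l 10 47 [0, 472, 0, 0] [240. 235. 229.]
t 19.4 P [ 393.  -182.3  118.2] yaw 64.2 q6 2.75 tilt [-0.007  0.001 -1.   ] w 51.1 F [-1.9 -2.3 -1.1]
[395.5, -180, 22, 64] -> [0.014, 0.008, 0.385] [0, 0, np.float64(0.0012)] dist 96 rows 1.9
[395.5, -180, 130, 64] -> [-0.001, -0.003, -0.432] [0, 0, np.float64(-0.0)] dist 108 rows 2.2
[480, -220, 130, 30] -> [0.004, 0.374, -0.003] [0, 0, np.float64(0.1889)] dist 93 rows 4.0
[580, -258, 120, -4] -> [0.27, 0.332, 0.037] [0, 0, np.float64(0.1889)] dist 107 rows 4.0
```

Call:
arm_command([
  [[0,-0.002,0.12],[0,0,0.003]],
  [[0,-0.002,0.25],[0,0,0.003]],
  [[0,-0.002,0.35],[0,0,0.003]],
  [[0,-0.002,0.391],[0,0,0.003]],
  [[0,-0.002,0.391],[0,0,0.003]],
])

```text
clock: 19.85
position: [396.1, -179.1, 21.1]
ee_rot: [0.848, 0.529, -0.002, -0.001]
contact_force: [-0.2, -0.5, 0.2]
gripper_width: 51.4
grasp_force: 0.0
```

Call:
arm_command([
  [[0,0,0],[0,0,0]],
  [[0,0,0],[0,0,0]],
  [[0,0,0],[0,0,0]],
  [[0,0,0],[0,0,0]],
  [[0,0,0],[0,0,0]],
], grip=0)

```text
clock: 20.35
position: [398.4, -179.2, 23.9]
ee_rot: [0.848, 0.53, 0.001, 0.001]
contact_force: [-1.1, 2.1, 6.7]
gripper_width: 9.2
grasp_force: 59.5
```

Call:
arm_command([
  [[0,0,-0.05],[0,0,0]],
  [[0,0,-0.15],[0,0,0]],
  [[0,0,-0.28],[0,0,0]],
  [[0,0,-0.39],[0,0,0]],
  [[0,0,-0.432],[0,0,0]],
])

```text
clock: 20.85
position: [398.8, -179.3, 133.4]
ee_rot: [0.848, 0.529, 0.002, 0.002]
contact_force: [0.6, -0.7, -1.3]
gripper_width: 9.3
grasp_force: 58.6
```

Call:
arm_command([
  [[0,0.075,0],[0,0,0.038]],
  [[0,0.15,0],[0,0,0.076]],
  [[0.002,0.225,0],[0,0,0.113]],
  [[0.003,0.3,0],[0,0,0.151]],
  [[0.004,0.374,0],[0,0,0.189]],
])

```text
clock: 21.35
position: [481.8, -219.5, 129.6]
ee_rot: [0.967, 0.255, -0.001, -0.001]
contact_force: [0.3, 0.1, -2.0]
gripper_width: 9.2
grasp_force: 58.6
```

Call:
arm_command([
  [[0.055,0.067,0.01],[0,0,0.038]],
  [[0.11,0.134,0.02],[0,0,0.076]],
  [[0.163,0.2,0.03],[0,0,0.113]],
  [[0.217,0.267,0.037],[0,0,0.151]],
  [[0.27,0.332,0.037],[0,0,0.189]],
])

```text
clock: 21.85
position: [581.6, -257.7, 119.5]
ee_rot: [0.999, -0.039, -0.002, -0.001]
contact_force: [0.5, 0.6, -0.4]
gripper_width: 9.2
grasp_force: 58.6
```

```bash
python3 - <<'E'
from wl import *
look(586,-168,50,zoff=4,cams=('scene',))
plan([(580,-258,26,-4),(580,-258,130,-4)])
E
```

```text
scene [ 585. -166.] yaw -2 R w/l 12 51 [2, 44, 1, 1] [131.  129.5 127.5]
t 21.9 P [ 585.  -258.9  119.6] yaw -4.6 q6 1.65 tilt [ 0.    -0.001 -1.   ] w 9.3 F [ 5.2 -1.7  0.4]
[580, -258, 26, -4] -> [-0.02, -0.002, 0.374] [0, 0, np.float64(-0.0032)] dist 94 rows 1.9
[580, -258, 130, -4] -> [0.0, 0.0, -0.416] [0, 0, np.float64(-0.0)] dist 104 rows 2.1
```

Call:
arm_command([
  [[-0.01,0,0.12],[0,0,0]],
  [[-0.01,0,0.25],[0,0,0]],
  [[-0.01,0,0.32],[0,0,0]],
  [[-0.01,0,0.35],[0,0,0]],
  [[-0.01,0,0.369],[0,0,0]],
])

```text
clock: 22.4
position: [578.8, -257.4, 28.1]
ee_rot: [0.999, -0.036, -0.001, -0.0]
contact_force: [0.0, -0.1, 0.7]
gripper_width: 9.4
grasp_force: 59.0
```

Call:
arm_command([
  [[0,0,0],[0,0,0]],
  [[0,0,0],[0,0,0]],
])

```text
clock: 22.6
position: [580.2, -257.7, 30.3]
ee_rot: [0.999, -0.036, 0.001, 0.0]
contact_force: [-0.3, -0.0, -1.5]
gripper_width: 9.2
grasp_force: 58.6
```

Call:
arm_command([
  [[0,0,0],[0,0,0]],
  [[0,0,0],[0,0,0]],
  [[0,0,0],[0,0,0]],
  [[0,0,0],[0,0,0]],
  [[0,0,0],[0,0,0]],
], grip=0.5)

```text
clock: 23.1
position: [579.4, -257.5, 29.5]
ee_rot: [0.999, -0.036, 0.0, 0.0]
contact_force: [0.3, -1.0, 0.5]
gripper_width: 42.7
grasp_force: 0.0
```

Call:
arm_command([
  [[0,0,-0.08],[0,0,0]],
  [[0,0,-0.2],[0,0,0]],
  [[0,0,-0.4],[0,0,0]],
  [[0,0,-0.45],[0,0,0]],
  [[0,0,-0.45],[0,0,0]],
])

```text
clock: 23.6
position: [581.1, -257.9, 145.3]
ee_rot: [0.999, -0.036, 0.003, 0.001]
contact_force: [-0.2, 0.2, -1.1]
gripper_width: 42.8
grasp_force: 0.0
```

```bash
python3 - <<'E'
from wl import *
look(583,-212,80,zoff=4,cams=('scene','wrist'))
look(345,-298,80,cams=('scene','side'))
plan([(345,-298,120,-5)])
E
```

```text
scene [ 576.9 -254.9] yaw -4 R w/l 12 51 [0, 45, 0, 1] [119.5 117.  117.5]
scene [ 586.4 -166.4] yaw -3 R w/l 11 48 [2, 45, 1, 1] [129. 129. 128.]
wrist [ 576.3 -255.3] yaw -4 R w/l 10 46 [0, 410, 0, 0] [241. 236. 230.]
wrist [ 584.2 -166.8] yaw -2 R w/l 11 47 [0, 410, 0, 0] [126. 121. 116.]
side [ 344.9 -299.9] yaw -7 L w/l 13 46 [39, 0, 0, 0] [150. 149. 146.]
t 23.8 P [ 578.2 -257.2  139.8] yaw -4.1 q6 1.66 tilt [-0.004  0.001 -1.   ] w 42.5 F [-0.  -0.2 -1. ]
[345, -298, 120, -5] -> [-0.918, 0.23, 0.082] [0, 0, np.float64(0.0048)] dist 238 rows 4.8
```

Call:
arm_command([
  [[-0.918,0.23,0.082],[0,0,0.005]],
  [[-0.918,0.23,0.082],[0,0,0.005]],
  [[-0.918,0.23,0.082],[0,0,0.005]],
  [[-0.918,0.23,0.082],[0,0,0.005]],
  [[-0.918,0.23,0.082],[0,0,0.005]],
], grip=0.6)

```text
clock: 24.3
position: [342.3, -297.7, 119.5]
ee_rot: [0.999, -0.044, -0.002, -0.001]
contact_force: [0.1, 0.1, -0.6]
gripper_width: 51.0
grasp_force: 0.0
```

Call:
arm_command([
  [[0,0,0],[0,0,0]],
  [[0,0,0],[0,0,0]],
])

```text
clock: 24.5
position: [345.3, -298.5, 120.6]
ee_rot: [0.999, -0.044, -0.001, -0.0]
contact_force: [1.0, -0.5, 0.7]
gripper_width: 50.9
grasp_force: 0.0
```

```bash
python3 - <<'E'
from wl import *
look(345,-298,60,cams=('wrist',))
plan([(344.5,-298,22,-6),(344.5,-298,140,-6),(400,-130,140,-3),(490,20,140,0),(600,128,120,0)])
E
```

```text
wrist [ 344.3 -297.7] yaw -5 L w/l 10 46 [457, 0, 0, 0] [244. 240. 234.]
t 24.6 P [ 346.5 -298.6  120.8] yaw -5.0 q6 1.84 tilt [-0.001 -0.    -1.   ] w 51.5 F [ 0.1 -0.4  0.2]
[344.5, -298, 22, -6] -> [-0.008, -0.002, 0.395] [0, 0, np.float64(0.0055)] dist 99 rows 2.0
[344.5, -298, 140, -6] -> [-0.0, 0.0, -0.472] [0, 0, np.float64(-0.0)] dist 118 rows 2.4
[400, -130, 140, -3] -> [0.151, -0.692, -0.0] [0, 0, np.float64(-0.0167)] dist 177 rows 3.5
[490, 20, 140, 0] -> [0.328, -0.618, -0.0] [0, 0, np.float64(-0.0167)] dist 175 rows 3.5
[600, 128, 120, 0] -> [0.44, -0.432, 0.08] [0, 0, np.float64(-0.0)] dist 155 rows 3.1
```

Call:
arm_command([
  [[-0.006,-0.002,0.12],[0,0,0.002]],
  [[-0.006,-0.002,0.25],[0,0,0.002]],
  [[-0.006,-0.002,0.35],[0,0,0.002]],
  [[-0.006,-0.002,0.395],[0,0,0.002]],
  [[-0.006,-0.002,0.395],[0,0,0.002]],
])

```text
clock: 25.05
position: [344.9, -297.2, 20.4]
ee_rot: [0.999, -0.046, -0.002, -0.001]
contact_force: [0.1, 0.8, 0.4]
gripper_width: 51.0
grasp_force: 0.0
```

Call:
arm_command([
  [[0,0,0],[0,0,0]],
  [[0,0,0],[0,0,0]],
  [[0,0,0],[0,0,0]],
  [[0,0,0],[0,0,0]],
  [[0,0,0],[0,0,0]],
], grip=0)

```text
clock: 25.55
position: [345.9, -298.1, 23.5]
ee_rot: [0.999, -0.047, 0.001, 0.001]
contact_force: [0.2, 0.8, 4.7]
gripper_width: 9.2
grasp_force: 59.3
```

Call:
arm_command([
  [[0,0,-0.05],[0,0,0]],
  [[0,0,-0.15],[0,0,0]],
  [[0,0,-0.28],[0,0,0]],
  [[0,0,-0.4],[0,0,0]],
  [[0,0,-0.472],[0,0,0]],
])

```text
clock: 26.05
position: [345.1, -297.9, 142.7]
ee_rot: [0.999, -0.047, 0.001, 0.0]
contact_force: [0.4, 0.3, -0.7]
gripper_width: 9.0
grasp_force: 58.5
```

Call:
arm_command([
  [[0.03,-0.138,0],[0,0,0]],
  [[0.06,-0.276,0],[0,0,-0.01]],
  [[0.09,-0.415,0],[0,0,-0.015]],
  [[0.12,-0.553,0],[0,0,-0.016]],
  [[0.151,-0.692,0],[0,0,-0.016]],
])

```text
clock: 26.55
position: [398.0, -127.7, 140.4]
ee_rot: [1.0, -0.022, -0.0, -0.0]
contact_force: [0.7, -0.2, -0.7]
gripper_width: 9.3
grasp_force: 58.7
```

Call:
arm_command([
  [[0.066,-0.124,0],[0,0,0]],
  [[0.131,-0.247,0],[0,0,-0.01]],
  [[0.197,-0.37,0],[0,0,-0.015]],
  [[0.262,-0.494,0],[0,0,-0.016]],
  [[0.328,-0.618,0],[0,0,-0.016]],
])

```text
clock: 27.05
position: [487.0, 22.9, 140.2]
ee_rot: [1.0, 0.003, -0.001, 0.0]
contact_force: [-0.1, 0.1, -2.3]
gripper_width: 9.0
grasp_force: 58.8
```

Call:
arm_command([
  [[0.11,-0.108,0.02],[0,0,0]],
  [[0.22,-0.216,0.04],[0,0,0]],
  [[0.33,-0.324,0.06],[0,0,0]],
  [[0.44,-0.432,0.08],[0,0,0]],
  [[0.44,-0.432,0.08],[0,0,0]],
])

```text
clock: 27.55
position: [598.7, 133.2, 118.6]
ee_rot: [1.0, 0.005, -0.0, 0.0]
contact_force: [-1.1, -0.1, -0.8]
gripper_width: 9.5
grasp_force: 58.7
```

```bash
python3 - <<'E'
from wl import *
look(600,240,90,zoff=4,cams=('wrist',))
plan([(600,128,27,0),(600,128,130,0)])
E
```

```text
wrist [598.8 204.3] yaw -1 L w/l 11 47 [479, 0, 0, 0] [199.5 191.5 181. ]
wrist [600.3 279.1] yaw -1 L w/l 12 47 [410, 0, 0, 0] [97. 94. 90.]
t 27.6 P [596.7 131.6 118.8] yaw 0.4 q6 1.1 tilt [-0.003 -0.001 -1.   ] w 9.1 F [-0.6 -0.7 -1.6]
[600, 128, 27, 0] -> [0.014, 0.014, 0.367] [0, 0, np.float64(0.0025)] dist 92 rows 1.8
[600, 128, 130, 0] -> [-0.001, 0.0, -0.412] [0, 0, np.float64(-0.0)] dist 103 rows 2.1
```

Call:
arm_command([
  [[0.006,0.008,0.12],[0,0,0]],
  [[0.006,0.008,0.25],[0,0,0]],
  [[0.006,0.008,0.32],[0,0,0]],
  [[0.006,0.008,0.35],[0,0,0]],
  [[0.006,0.008,0.367],[0,0,0]],
])

```text
clock: 28.1
position: [597.4, 127.7, 28.5]
ee_rot: [1.0, 0.003, -0.001, 0.0]
contact_force: [0.1, -0.6, -0.4]
gripper_width: 9.1
grasp_force: 58.8
```

Call:
arm_command([
  [[0,0,0],[0,0,0]],
  [[0,0,0],[0,0,0]],
])

```text
clock: 28.3
position: [598.7, 128.6, 30.1]
ee_rot: [1.0, 0.003, 0.001, -0.0]
contact_force: [0.5, 0.5, -2.1]
gripper_width: 8.9
grasp_force: 58.8
```

Call:
arm_command([
  [[0,0,0],[0,0,0]],
  [[0,0,0],[0,0,0]],
  [[0,0,0],[0,0,0]],
  [[0,0,0],[0,0,0]],
  [[0,0,0],[0,0,0]],
], grip=0.5)

```text
clock: 28.8
position: [598.2, 128.5, 29.0]
ee_rot: [1.0, 0.003, 0.0, -0.0]
contact_force: [-0.4, 1.1, -0.3]
gripper_width: 42.5
grasp_force: 0.0
```

Call:
arm_command([
  [[0,0,-0.08],[0,0,0]],
  [[0,0,-0.2],[0,0,0]],
  [[0,0,-0.4],[0,0,0]],
  [[0,0,-0.6],[0,0,0]],
  [[0,0,-0.6],[0,0,0]],
])

```text
clock: 29.3
position: [602.6, 129.8, 187.6]
ee_rot: [1.0, 0.004, 0.008, -0.002]
contact_force: [-0.4, 0.1, 0.8]
gripper_width: 42.8
grasp_force: 0.0
```

```bash
python3 - <<'E'
from wl import *
look(600,200,100,zoff=4,cams=('scene','wrist'))
p,d,w=look(400,0,400,cams=('scene',)); cv2.imwrite('pics/s2.png',cv2.resize(p,(800,600)))
for n in('scene','side'):
    p,d,w=cloud(n); x,y,z=w[...,0],w[...,1],w[...,2]
    m=(z>100)&(z<165)&(x>380)&(x<560)&(y>330)&(y<520); q=w[m]
    print(n,cv2.minAreaRect(q[:,:2].astype(np.float32)),q[q[:,2].argmax()],q[q[:,2].argmin()])
    m=(z>3)&(z<20)&(x>400)&(x<540)&(y>360)&(y<490);q=w[m]; print('foot/pad',cv2.minAreaRect(q[:,:2].astype(np.float32)))
plan([(480,290,200,0)])
E
```

```text
scene [597.6 130.9] yaw 1 L w/l 11 51 [44, 4, 0, 2] [158. 155. 154.]
scene [601.4 204.2] yaw -1 L w/l 11 47 [43, 0, 0, 1] [148. 144. 143.]
scene [603.2 278.4] yaw 1 L w/l 11 50 [43, 2, 1, 1] [128.  126.5 125. ]
wrist [596.8 130.8] yaw 0 L w/l 10 47 [314, 21, 0, 18] [239. 233. 228.]
wrist [599.  204.3] yaw 0 L w/l 11 46 [325, 0, 0, 0] [232. 223. 215.]
wrist [600.4 278.9] yaw 0 L w/l 11 46 [264, 0, 0, 0] [102.  99.  94.]
scene [216.3 277.3] yaw 168 L w/l 9 50 [0, 0, 0, 16] [  6.5  13.  182.5]
scene [350.2 396.7] yaw 55 R w/l 60 64 [0, 17, 0, 10] [ 80.  117.5 150. ]
scene [351.4  40.6] yaw -177 L w/l 10 51 [2, 0, 1, 31] [  8.5  13.  172. ]
scene [ 375.9 -372.6] yaw 54 L w/l 34 36 [0, 0, 0, 0] [ 55. 135. 165.]
scene [431.1 -67.5] yaw 91 L w/l 17 45 [1, 2, 2, 14] [33. 78. 18.]
scene [ 577.8 -254.8] yaw -5 R w/l 12 50 [13, 47, 15, 12] [119. 117. 117.]
scene [ 586.3 -166.3] yaw -4 R w/l 12 49 [15, 43, 20, 10] [125.  123.5 123. ]
scene [595.2   8.9] yaw 81 R w/l 42 43 [0, 3, 0, 0] [146. 143. 144.]
scene [599.3 130.7] yaw 1 L w/l 10 51 [47, 10, 16, 12] [149. 145. 145.]
scene [602.3 278.4] yaw
[... 492 characters left out ...]
), 75.97372436523438) [447.40658926 422.97462729 152.30203807] [490.85295034 411.235122   100.68853102]
foot/pad ((473.8373718261719, 425.679443359375), (119.3431167602539, 136.23692321777344), 84.61309814453125)
side ((459.78076171875, 425.55023193359375), (36.380043029785156, 72.03551483154297), 81.70267486572266) [436.7065716  422.62814912 150.64583606] [470.17723353 408.95362661 100.14194058]
foot/pad ((470.1844482421875, 426.23101806640625), (129.52719116210938, 117.87659454345703), 7.058172225952148)
t 29.6 P [597.1 128.1 177.1] yaw 0.4 q6 1.1 tilt [-0.003 -0.001 -1.   ] w 42.7 F [-0.1  0.  -0.2]
[480, 290, 200, 0] -> [-0.464, -0.65, -0.091] [0, 0, np.float64(0.0021)] dist 201 rows 4.0
```

View pics/s2.png

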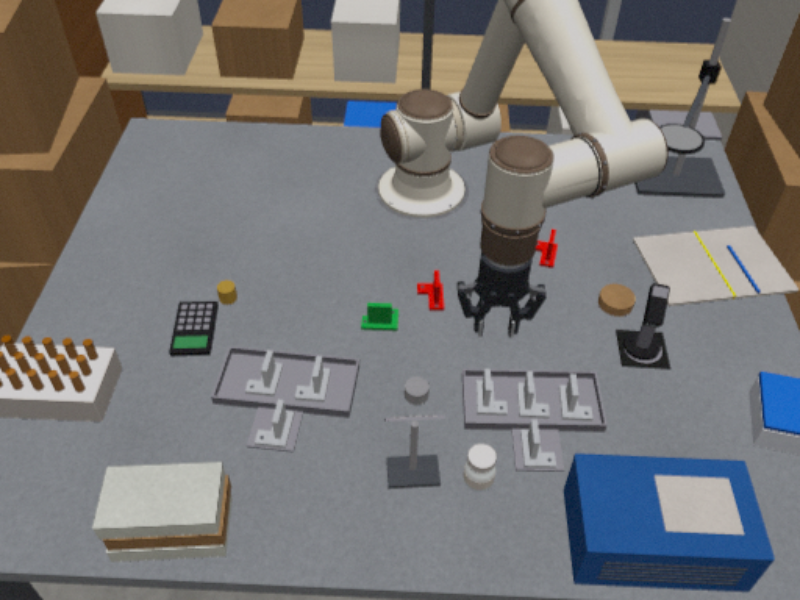

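The scene view confirms two brackets in the right tray, (265,375) and (318,375), and three in the left, (488,395) to (573,395). All stand upright and the bystanders haven't moved. Before taking the scanner I'll measure the label and then the scanner with the wrist camera.

Call:
arm_command([
  [[-0.05,0.47,-0.25],[0,0,-0.03]],
  [[-0.05,0.47,-0.25],[0,0,-0.03]],
  [[-0.05,0.47,-0.25],[0,0,-0.03]],
  [[-0.05,0.47,-0.25],[0,0,-0.03]],
  [[-0.05,0.47,-0.25],[0,0,-0.03]],
])

```text
clock: 30.05
position: [585.9, 10.4, 240.0]
ee_rot: [0.999, 0.05, -0.001, -0.0]
contact_force: [0.1, -0.5, -0.5]
gripper_width: 42.4
grasp_force: 0.0
```

Call:
arm_command([
  [[0,0,0],[0,0,0]],
  [[0,0,0],[0,0,0]],
  [[0,0,0],[0,0,0]],
])

```text
clock: 30.35
position: [586.2, 11.7, 240.3]
ee_rot: [0.999, 0.051, -0.001, 0.0]
contact_force: [0.3, -0.5, -0.3]
gripper_width: 42.6
grasp_force: 0.0
```

```bash
cat > lab.py <<'E'
from wl import *
for n in ('wrist','side','scene'):
    p,d,w=cloud(n); x,y,z=w[...,0],w[...,1],w[...,2]
    m=(z>104)&(z<158)&(x>690)&(x<790)&(abs(y)<70); q=w[m]
    if len(q)<60: continue
    for _ in range(4):
        c=np.median(q,0); U,S,V=np.linalg.svd(q-q.mean(0),full_matrices=False); nn=V[2]*np.sign(V[2][0]); r=(q-q.mean(0))@nn; q=q[abs(r)<max(2*r.std(),1.5)]
    c0=q.mean(0); yaw=np.arctan2(nn[1],nn[0]); 
    ey=np.array([-np.sin(yaw),np.cos(yaw),0]); ez=np.cross(nn,ey)
    uv=np.stack([(q-c0)@ey,(q-c0)@ez],1); b=(np.percentile(uv,0.5,0),np.percentile(uv,99.5,0)); mid=c0+ey*(b[0][0]+b[1][0])/2+ez*(b[0][1]+b[1][1])/2
    print(n,len(q),'n',nn.round(3),'yaw',np.degrees(yaw).round(1),'pitch',np.degrees(np.arcsin(-nn[2])).round(1),'size',(b[1]-b[0]).round(),'centre',mid.round(1),arm.spot_in(n,'label')[:1])
    if n=='wrist': np.savez('wl.npz',p=p,w=w); cv2.imwrite('pics/lab.png',p)
E
python3 lab.py; python3 -c "
from plan import *
plan([(490,220,220,0),(390,432,220,-10)])"
```

```text
wrist 5480 n [ 0.819  0.089 -0.567] yaw 6.2 pitch 34.5 size [89. 50.] centre [727.6   5.3 125.1] [{'position': [284.6, 25.1], 'score': 0.87}]
side 428 n [ 0.813  0.09  -0.576] yaw 6.3 pitch 35.2 size [93. 65.] centre [733.2   3.3 130.6] [{'position': [336.4, 174.9], 'score': 0.58}]
scene 116 n [ 0.99  0.12 -0.07] yaw 6.9 pitch 4.0 size [87. 54.] centre [751.4   7.5 131.1] [{'position': [202.3, 247.2], 'score': 0.51}]
t 30.6 P [586.4  11.1 241.3] yaw 5.8 q6 1.38 tilt [-0. -0. -1.] w 42.9 F [-0.8 -0.6  0.6]
[490, 220, 220, 0] -> [-0.299, -0.87, 0.085] [0, 0, np.float64(0.0323)] dist 231 rows 4.6
[390, 432, 220, -10] -> [-0.4, -0.848, -0.0] [0, 0, np.float64(0.0556)] dist 234 rows 4.7
```

View pics/lab.png

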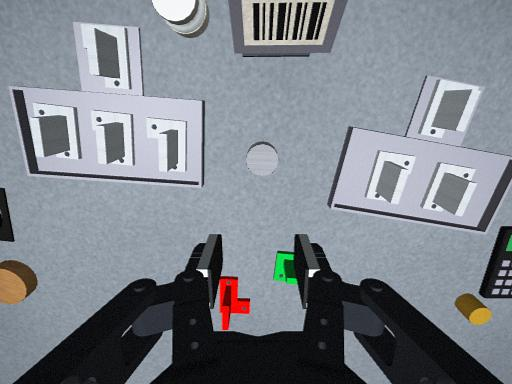

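The wrist view shows the label at (288,22), both trays filled, and the tin at (262,158). The label's middle comes out at about (731, 5.6, 130) mm, heading 6.2°. The scanner is next.

Call:
arm_command([
  [[-0.299,-0.87,0.085],[0,0,0.032]],
  [[-0.299,-0.87,0.085],[0,0,0.032]],
  [[-0.299,-0.87,0.085],[0,0,0.032]],
  [[-0.299,-0.87,0.085],[0,0,0.032]],
  [[-0.299,-0.87,0.085],[0,0,0.032]],
])

```text
clock: 31.15
position: [488.6, 222.1, 220.1]
ee_rot: [1.0, 0.001, 0.0, -0.0]
contact_force: [0.8, 0.1, 0.8]
gripper_width: 42.7
grasp_force: 0.0
```

Call:
arm_command([
  [[-0.4,-0.848,0],[0,0,0.056]],
  [[-0.4,-0.848,0],[0,0,0.056]],
  [[-0.4,-0.848,0],[0,0,0.056]],
  [[-0.4,-0.848,0],[0,0,0.056]],
  [[-0.4,-0.848,0],[0,0,0.056]],
], grip=0.8)

```text
clock: 31.65
position: [388.6, 434.1, 220.3]
ee_rot: [0.996, -0.087, 0.0, -0.0]
contact_force: [0.4, -0.3, -0.3]
gripper_width: 68.4
grasp_force: 0.0
```

Call:
arm_command([
  [[0,0,0],[0,0,0]],
  [[0,0,0],[0,0,0]],
  [[0,0,0],[0,0,0]],
])

```text
clock: 31.95
position: [390.2, 431.0, 220.1]
ee_rot: [0.996, -0.088, -0.0, 0.0]
contact_force: [-0.0, -0.9, 0.9]
gripper_width: 68.7
grasp_force: 0.0
```

```bash
cat > scan.py <<'E'
from wl import *
p,d,w=cloud('wrist'); x,y,z=w[...,0],w[...,1],w[...,2]
np.savez('ws.npz',p=p,w=w); cv2.imwrite('pics/scan%d.png'%(arm.read_state()['clock']*10),p)
near=(x>390)&(x<560)&(y>340)&(y<510)
q=w[near&(z>85)&(z<165)]; g=np.round(q[:,2].max(),1); r=cv2.minAreaRect(q[:,:2].astype(np.float32)); print('head',len(q),r,'ztop',g)
q=w[near&(z>8.5)&(z<18)]; print('foot',len(q),cv2.minEnclosingCircle(q[:,:2].astype(np.float32)),q[:,:2].min(0).round(),q[:,:2].max(0).round())
q=w[near&(z>1.8)&(z<5.5)]; print('pad',len(q),cv2.minAreaRect(q[:,:2].astype(np.float32)))
# top face plane of head
q=w[near&(z>95)&(z<165)]
for _ in range(5):
    c=q.mean(0); U,S,V=np.linalg.svd(q-c,full_matrices=False); n=V[2]*np.sign(V[2][2]); rr=(q-c)@n; q=q[abs(rr)<max(1.5*rr.std(),1.5)]
print('top plane',len(q),c.round(1),n.round(3),'yaw',np.degrees(np.arctan2(n[1],n[0])).round(1),cv2.minAreaRect(q[:,:2].astype(np.float32)))
E
python3 scan.py; python3 -c "
from plan import *
plan([])"; ls pics
```

```text
head 3360 ((459.30194091796875, 430.9717102050781), (32.0035514831543, 74.82501983642578), 76.11894226074219) ztop 151.7
foot 451 ((458.7347717285156, 430.85797119140625), 33.76193618774414) [429. 398.] [484. 465.]
pad 2005 ((475.4854736328125, 424.7179260253906), (166.5804443359375, 168.55848693847656), 0.48103657364845276)
top plane 2418 [466.5 429.  132. ] [ 0.561 -0.141  0.815] yaw -14.1 ((466.75970458984375, 429.02899169921875), (29.523509979248047, 59.05376052856445), 76.36746215820312)
t 32.0 P [390.4 430.8 220.1] yaw -10.1 q6 0.28 tilt [-0. -0. -1.] w 68.3 F [ 0.4 -0.1 -0.8]
crop1.png
lab.png
s2.png
scan320.png
scene0.png
side0.png
w1.png
```

```bash
python3 - <<'E'
from plan import *
f=np.load('ws.npz'); p,w=f['p'].astype(int),f['w']; x,y,z=w[...,0],w[...,1],w[...,2]
m=(np.hypot(x-459,y-431)<75)&(z>1)&(z<6)&(p.max(2)<70); q=w[m]
mm=(m*255).astype(np.uint8); n,l,s,c=cv2.connectedComponentsWithStats(mm); k=1+s[1:,4].argmax(); q=w[l==k]; print(len(q),cv2.minAreaRect(q[:,:2].astype(np.float32)))
plan([(458.7,430.9,210,-14),(458.7,430.9,99,-14)])
E
```

```text
909 ((461.25799560546875, 407.3771667480469), (37.618404388427734, 89.46197509765625), 88.7786865234375)
t 32.0 P [390.4 430.8 220.1] yaw -10.1 q6 0.28 tilt [-0. -0. -1.] w 68.3 F [ 0.4 -0.1 -0.8]
[458.7, 430.9, 210, -14] -> [0.269, -0.049, 0.041] [0, 0, np.float64(0.0215)] dist 69 rows 1.4
[458.7, 430.9, 99, -14] -> [0.0, -0.0, 0.444] [0, 0, np.float64(-0.0)] dist 111 rows 2.2
```

View pics/scan320.png

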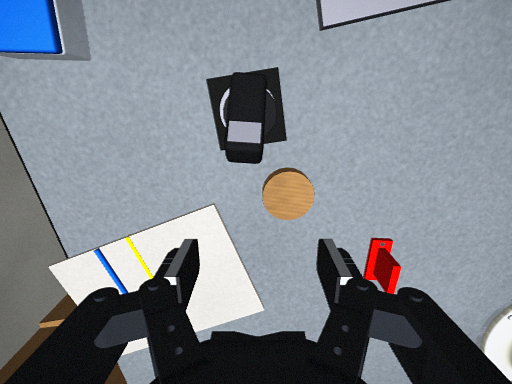

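Scanner at (245,115) on its pad, whose corners are near (207,80), (278,68) and (286,140). Nothing alongside is in the way of the fingers.

Call:
arm_command([
  [[0.269,-0.049,0.041],[0,0,0.022]],
  [[0.269,-0.049,0.041],[0,0,0.022]],
  [[0.269,-0.049,0.041],[0,0,0.022]],
  [[0.269,-0.049,0.041],[0,0,0.022]],
  [[0.269,-0.049,0.041],[0,0,0.022]],
])

```text
clock: 32.5
position: [458.0, 431.5, 210.3]
ee_rot: [0.993, -0.122, 0.0, -0.0]
contact_force: [-0.6, -0.8, 1.0]
gripper_width: 68.2
grasp_force: 0.0
```

```bash
python3 - <<'E'
from plan import *
f=np.load('ws.npz'); p,w=f['p'].astype(int),f['w']; x,y,z=w[...,0],w[...,1],w[...,2]
m=(np.hypot(x-460,y-432)<68)&(z>1)&(z<6)&(p.max(2)<60)
mm=(m*255).astype(np.uint8); n,l,s,c=cv2.connectedComponentsWithStats(mm)
for k in range(1,n):
    if s[k,4]>40: q=w[l==k]; print(s[k,4],q.min(0).round(1),q.max(0).round(1),z[l==k].mean())
q=w[np.isin(l,[k for k in range(1,n) if s[k,4]>40])]; print(cv2.minAreaRect(q[:,:2].astype(np.float32)))
plan([(458.7,430.9,99,-14)])
E
```

```text
905 [416.2 387.7   1.1] [506.4 425.2   5.3] 3.0629984518676783
742 [418.6 445.3   1.1] [507.4 478.3   5.4] 3.0350290800315105
((461.9566650390625, 433.13323974609375), (88.90428161621094, 89.55656433105469), 88.5975570678711)
t 32.5 P [458.  431.5 210.3] yaw -14.0 q6 0.31 tilt [ 0.  0. -1.] w 68.2 F [-0.6 -0.8  1. ]
[458.7, 430.9, 99, -14] -> [0.003, 0.002, 0.445] [0, 0, np.float64(-0.0002)] dist 111 rows 2.2
```

Call:
arm_command([
  [[0.002,0,0.12],[0,0,0]],
  [[0.002,0,0.25],[0,0,0]],
  [[0.002,0,0.36],[0,0,0]],
  [[0.002,0,0.42],[0,0,0]],
  [[0.002,0,0.444],[0,0,0]],
])

```text
clock: 33.0
position: [457.4, 431.2, 97.5]
ee_rot: [0.993, -0.122, -0.001, 0.001]
contact_force: [-0.5, -0.1, 0.5]
gripper_width: 68.5
grasp_force: 0.0
```

Call:
arm_command([
  [[0,0,0],[0,0,0]],
  [[0,0,0],[0,0,0]],
  [[0,0,0],[0,0,0]],
  [[0,0,0],[0,0,0]],
  [[0,0,0],[0,0,0]],
], grip=0)

```text
clock: 33.5
position: [459.2, 432.2, 100.3]
ee_rot: [0.993, -0.122, 0.001, -0.001]
contact_force: [-1.5, -1.8, 6.1]
gripper_width: 31.5
grasp_force: 64.2
```

```bash
python3 - <<'E'
from plan import *
plan([(458.7,430.9,220,-14),(480,270,235,-7),(520,100,235,0),(600,0,215,6.2),(634.9,-4.8,179,6.2)])
E
```

```text
t 33.5 P [459.2 432.2 100.3] yaw -14.0 q6 0.31 tilt [ 0.001  0.001 -1.   ] w 31.5 F [-1.5 -1.8  6.1]
[458.7, 430.9, 220, -14] -> [-0.0, 0.005, -0.479] [0, 0, np.float64(0.0)] dist 120 rows 2.4
[480, 270, 235, -7] -> [0.238, 0.604, -0.061] [0, 0, np.float64(-0.0389)] dist 163 rows 3.3
[520, 100, 235, 0] -> [0.242, 0.655, -0.001] [0, 0, np.float64(-0.0389)] dist 175 rows 3.5
[600, 0, 215, 6.2] -> [0.32, 0.4, 0.08] [0, 0, np.float64(-0.0344)] dist 130 rows 2.6
[634.9, -4.8, 179, 6.2] -> [0.137, 0.034, 0.144] [0, 0, np.float64(-0.0)] dist 50 rows 1.0
```

Call:
arm_command([
  [[0,0,-0.04],[0,0,0]],
  [[0,0,-0.14],[0,0,0]],
  [[0,0,-0.28],[0,0,0]],
  [[0,0,-0.42],[0,0,0]],
  [[0,0,-0.479],[0,0,0]],
])

```text
clock: 34.0
position: [459.8, 433.1, 222.5]
ee_rot: [0.993, -0.122, 0.002, -0.003]
contact_force: [0.1, 0.4, -3.1]
gripper_width: 31.2
grasp_force: 63.3
```

Call:
arm_command([
  [[0.03,0.07,-0.01],[0,0,-0.01]],
  [[0.08,0.2,-0.02],[0,0,-0.015]],
  [[0.13,0.34,-0.035],[0,0,-0.023]],
  [[0.185,0.48,-0.05],[0,0,-0.031]],
  [[0.238,0.604,-0.061],[0,0,-0.039]],
])

```text
clock: 34.5
position: [479.5, 269.2, 233.6]
ee_rot: [0.998, -0.061, -0.001, 0.0]
contact_force: [0.5, -0.3, -2.1]
gripper_width: 31.3
grasp_force: 63.1
```

Call:
arm_command([
  [[0.05,0.13,0],[0,0,-0.01]],
  [[0.1,0.27,0],[0,0,-0.017]],
  [[0.15,0.41,0],[0,0,-0.025]],
  [[0.2,0.54,0],[0,0,-0.032]],
  [[0.242,0.655,0],[0,0,-0.039]],
])

```text
clock: 35.0
position: [519.8, 99.4, 233.5]
ee_rot: [1.0, 0.0, -0.0, -0.0]
contact_force: [-0.1, 0.2, -1.7]
gripper_width: 31.5
grasp_force: 63.1
```

Call:
arm_command([
  [[0.08,0.1,0.02],[0,0,-0.01]],
  [[0.16,0.2,0.04],[0,0,-0.02]],
  [[0.23,0.29,0.06],[0,0,-0.03]],
  [[0.29,0.36,0.07],[0,0,-0.034]],
  [[0.32,0.4,0.08],[0,0,-0.034]],
])

```text
clock: 35.5
position: [600.7, -0.2, 212.8]
ee_rot: [0.999, 0.053, -0.001, -0.0]
contact_force: [-0.5, 0.6, -2.6]
gripper_width: 30.9
grasp_force: 63.2
```

Call:
arm_command([
  [[0,0,0],[0,0,0]],
  [[0,0,0],[0,0,0]],
  [[0,0,0],[0,0,0]],
])

```text
clock: 35.8
position: [599.7, 1.9, 214.0]
ee_rot: [0.999, 0.054, -0.0, -0.0]
contact_force: [0.2, -0.1, -2.5]
gripper_width: 31.2
grasp_force: 63.2
```

```bash
python3 - <<'E'
from plan import *
plan([(634.9,-4.8,179,6.2)])
# scanner in hand: foot points & head from side/scene cams
for n in('scene','side'):
    p,d,w=cloud(n); x,y,z=w[...,0],w[...,1],w[...,2]; i=arm.camera_info(n)
    if n=='side': np.savez('hold.npz',p=p,w=w)
    m=(z>106)&(z<132)&(np.hypot(x-600,y)<55); q=w[m]
    if len(q)>10: print(n,len(q),'foot',q.min(0).round(1),q.max(0).round(1),cv2.minEnclosingCircle(q[:,:2].astype(np.float32)))
E
python3 lab.py
```

```text
t 35.8 P [599.7   1.9 214. ] yaw 6.2 q6 1.41 tilt [-0.  0. -1.] w 31.2 F [ 0.2 -0.1 -2.5]
[634.9, -4.8, 179, 6.2] -> [0.137, 0.042, 0.14] [0, 0, np.float64(-0.0)] dist 50 rows 1.0
scene 343 foot [573.9 -31.5 113.3] [636.5  34.1 131.8] ((603.574951171875, 1.9442898035049438), 34.787532806396484)
side 248 foot [568.3 -34.8 117.7] [634.6  31.8 131.4] ((601.6641235351562, -0.8358091711997986), 34.97615051269531)
wrist 7552 n [ 0.816  0.089 -0.571] yaw 6.2 pitch 34.8 size [89. 56.] centre [729.3   5.4 127.5] [{'position': [274.7, 31.7], 'score': 0.64}]
side 430 n [ 0.813  0.094 -0.575] yaw 6.6 pitch 35.1 size [91. 64.] centre [733.1   2.5 130.5] [{'position': [335.9, 174.8], 'score': 0.77}]
scene 114 n [ 0.992  0.105 -0.075] yaw 6.1 pitch 4.3 size [87. 53.] centre [751.2   7.5 131.6] []
```

Call:
arm_command([
  [[0.03,0.009,0.03],[0,0,0]],
  [[0.07,0.02,0.07],[0,0,0]],
  [[0.11,0.033,0.11],[0,0,0]],
  [[0.13,0.042,0.135],[0,0,0]],
  [[0.14,0.042,0.142],[0,0,0]],
])

```text
clock: 36.7
position: [636.1, -6.1, 176.0]
ee_rot: [0.999, 0.053, -0.002, 0.0]
contact_force: [0.2, 0.1, -2.7]
gripper_width: 31.3
grasp_force: 63.0
```

Call:
arm_command([
  [[0,0,0],[0,0,0]],
  [[0,0,0],[0,0,0]],
  [[0,0,0],[0,0,0]],
  [[0,0,0],[0,0,0]],
  [[0,0,0],[0,0,0]],
])

```text
clock: 37.2
position: [636.0, -5.5, 178.8]
ee_rot: [0.999, 0.054, 0.0, -0.0]
contact_force: [-0.3, -0.3, -2.7]
gripper_width: 31.2
grasp_force: 63.0
```

```bash
python3 - <<'E'
from plan import *
plan([(634.9,-4.8,178.6,6.2)])
p,d,w=cloud('wrist'); x,y,z=w[...,0],w[...,1],w[...,2]
# window vs board: min gap
p2,d2,w2=cloud('side'); cv2.imwrite('pics/hold.png',cv2.resize(p2[110:230,260:400],None,fx=4.5,fy=4.5,interpolation=cv2.INTER_CUBIC))
m=(np.abs(w2[...,2]-165)<40)&(w2[...,0]>600)&(w2[...,0]<700)&(abs(w2[...,1])<60)
q=w2[(w2[...,2]>82)&(w2[...,2]<97)&(np.hypot(w2[...,0]-635,w2[...,1]+5)<50)]; print(len(q),cv2.minEnclosingCircle(q[:,:2].astype(np.float32)))
E
```

```text
t 37.2 P [636.   -5.5 178.8] yaw 6.2 q6 1.43 tilt [ 0.001  0.    -1.   ] w 31.2 F [-0.3 -0.3 -2.7]
[634.9, -4.8, 178.6, 6.2] -> [-0.004, -0.003, 0.001] [0, 0, np.float64(-0.0002)] dist 1 rows 0.0
237 ((639.763916015625, -10.086968421936035), 35.8942756652832)
```

View pics/hold.png

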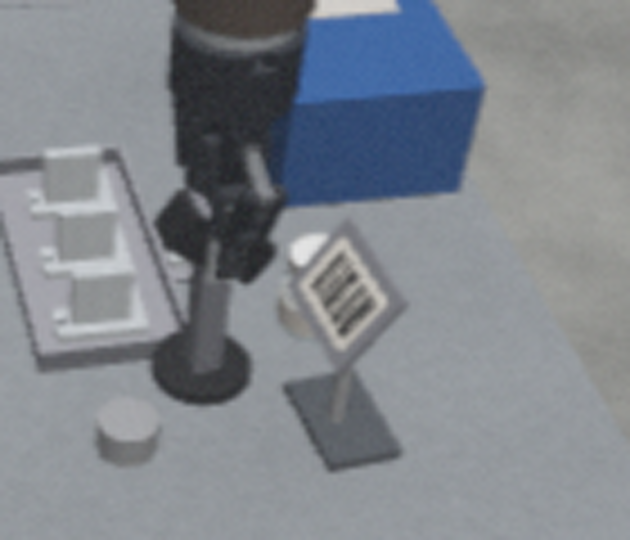

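The crop shows the scanner upright with its head, at (240,240), facing the label at (345,295). I'll make a small correction and hold for 2 s.

Call:
arm_command([
  [[-0.006,-0.005,0],[0,0,0]],
  [[-0.006,-0.005,0],[0,0,0]],
  [[-0.006,-0.005,0],[0,0,0]],
  [[-0.006,-0.005,0],[0,0,0]],
  [[-0.006,-0.005,0],[0,0,0]],
])

```text
clock: 37.8
position: [634.5, -4.5, 178.3]
ee_rot: [0.999, 0.054, -0.0, 0.0]
contact_force: [-0.1, -0.0, -3.5]
gripper_width: 31.7
grasp_force: 63.1
```

Call:
arm_command([
  [[0,0,0],[0,0,0]],
  [[0,0,0],[0,0,0]],
  [[0,0,0],[0,0,0]],
  [[0,0,0],[0,0,0]],
  [[0,0,0],[0,0,0]],
])

```text
clock: 38.3
position: [634.4, -4.5, 178.3]
ee_rot: [0.999, 0.054, -0.0, 0.0]
contact_force: [0.0, -0.2, -3.3]
gripper_width: 31.5
grasp_force: 63.2
```

Call:
arm_command([
  [[0,0,0],[0,0,0]],
  [[0,0,0],[0,0,0]],
  [[0,0,0],[0,0,0]],
  [[0,0,0],[0,0,0]],
  [[0,0,0],[0,0,0]],
])

```text
clock: 38.8
position: [634.5, -4.5, 178.3]
ee_rot: [0.999, 0.054, 0.0, -0.0]
contact_force: [0.6, -0.7, -3.5]
gripper_width: 31.2
grasp_force: 63.1
```

Call:
arm_command([
  [[0,0,0],[0,0,0]],
  [[0,0,0],[0,0,0]],
  [[0,0,0],[0,0,0]],
  [[0,0,0],[0,0,0]],
  [[0,0,0],[0,0,0]],
])

```text
clock: 39.3
position: [634.5, -4.5, 178.3]
ee_rot: [0.999, 0.054, 0.0, 0.0]
contact_force: [0.2, -1.0, -2.4]
gripper_width: 31.2
grasp_force: 63.1
```

Call:
arm_command([
  [[0,0,0],[0,0,0]],
  [[0,0,0],[0,0,0]],
  [[0,0,0],[0,0,0]],
  [[0,0,0],[0,0,0]],
  [[0,0,0],[0,0,0]],
])

```text
clock: 39.8
position: [634.4, -4.5, 178.3]
ee_rot: [0.999, 0.054, 0.0, 0.0]
contact_force: [-0.2, -0.4, -3.0]
gripper_width: 30.9
grasp_force: 63.1
```

```bash
python3 - <<'E'
from plan import *
plan([(600,0,225,4),(520,100,235,0),(480,270,235,-7),(462,433,210,-14),(462,433,108,-14),(462,433,99.5,-14)])
E
```

```text
t 39.8 P [634.4  -4.5 178.3] yaw 6.1 q6 1.43 tilt [ 0. -0. -1.] w 30.9 F [-0.2 -0.4 -3. ]
[600, 0, 225, 4] -> [-0.135, -0.033, -0.187] [0, 0, np.float64(0.0119)] dist 58 rows 1.2
[520, 100, 235, 0] -> [-0.291, -0.421, -0.04] [0, 0, np.float64(0.0222)] dist 128 rows 2.6
[480, 270, 235, -7] -> [-0.16, -0.68, -0.0] [0, 0, np.float64(0.0389)] dist 175 rows 3.5
[462, 433, 210, -14] -> [-0.151, -0.638, 0.1] [0, 0, np.float64(0.0389)] dist 166 rows 3.3
[462, 433, 108, -14] -> [-0.0, -0.0, 0.408] [0, 0, np.float64(-0.0)] dist 102 rows 2.0
[462, 433, 99.5, -14] -> [-0.0, -0.0, 0.034] [0, 0, np.float64(-0.0)] dist 8 rows 0.2
```

Call:
arm_command([
  [[-0.02,-0.005,-0.03],[0,0,0]],
  [[-0.05,-0.012,-0.075],[0,0,0.003]],
  [[-0.09,-0.022,-0.125],[0,0,0.006]],
  [[-0.12,-0.03,-0.165],[0,0,0.01]],
  [[-0.135,-0.033,-0.187],[0,0,0.012]],
])

```text
clock: 40.3
position: [599.6, 0.4, 227.5]
ee_rot: [0.999, 0.035, 0.002, -0.0]
contact_force: [0.4, -0.1, -2.7]
gripper_width: 31.2
grasp_force: 63.2
```

Call:
arm_command([
  [[-0.04,-0.06,-0.01],[0,0,0.004]],
  [[-0.1,-0.14,-0.02],[0,0,0.009]],
  [[-0.16,-0.23,-0.03],[0,0,0.013]],
  [[-0.23,-0.33,-0.035],[0,0,0.018]],
  [[-0.291,-0.421,-0.04],[0,0,0.022]],
])

```text
clock: 40.8
position: [519.0, 100.8, 235.7]
ee_rot: [1.0, -0.0, 0.0, -0.0]
contact_force: [-0.1, 0.1, -3.0]
gripper_width: 31.4
grasp_force: 63.2
```

Call:
arm_command([
  [[-0.03,-0.136,0],[0,0,0.008]],
  [[-0.064,-0.272,0],[0,0,0.016]],
  [[-0.096,-0.408,0],[0,0,0.023]],
  [[-0.128,-0.544,0],[0,0,0.031]],
  [[-0.16,-0.68,0],[0,0,0.039]],
])

```text
clock: 41.3
position: [479.3, 271.3, 235.7]
ee_rot: [0.998, -0.062, 0.0, -0.0]
contact_force: [0.8, 0.3, -2.5]
gripper_width: 31.3
grasp_force: 63.2
```

Call:
arm_command([
  [[-0.035,-0.15,0.02],[0,0,0.009]],
  [[-0.07,-0.3,0.045],[0,0,0.018]],
  [[-0.105,-0.44,0.07],[0,0,0.027]],
  [[-0.135,-0.57,0.09],[0,0,0.035]],
  [[-0.151,-0.638,0.1],[0,0,0.039]],
])

```text
clock: 41.8
position: [461.1, 435.4, 209.5]
ee_rot: [0.993, -0.122, -0.0, -0.0]
contact_force: [-0.1, -0.4, -3.6]
gripper_width: 31.6
grasp_force: 63.0
```

Call:
arm_command([
  [[0,0,0],[0,0,0]],
  [[0,0,0],[0,0,0]],
  [[0,0,0.1],[0,0,0]],
  [[0,0,0.2],[0,0,0]],
  [[0,0,0.25],[0,0,0]],
])

```text
clock: 42.3
position: [461.3, 430.8, 145.9]
ee_rot: [0.992, -0.123, -0.001, 0.001]
contact_force: [-0.5, 0.7, -3.3]
gripper_width: 31.3
grasp_force: 62.9
```

Call:
arm_command([
  [[0,0,0],[0,0,0]],
  [[0,0,0],[0,0,0]],
  [[0,0,0],[0,0,0]],
])

```text
clock: 42.6
position: [462.8, 433.6, 149.4]
ee_rot: [0.993, -0.122, 0.001, -0.001]
contact_force: [0.8, 0.0, -1.5]
gripper_width: 31.3
grasp_force: 63.0
```

```bash
python3 - <<'E'
from plan import *
plan([(462,433,105,-14)])
for n in('scene','side'):
    p,d,w=cloud(n); x,y,z=w[...,0],w[...,1],w[...,2]
    m=(p.max(2)<75)&(np.hypot(x-462,y-433)<70)&(z>-2)&(z<7); q=w[m]; print(n,'pad',len(q),cv2.minAreaRect(q[:,:2].astype(np.float32)))
    q=w[(z>45)&(z<64)&(np.hypot(x-462,y-433)<50)]; print('foot',len(q),cv2.minEnclosingCircle(q[:,:2].astype(np.float32)) if len(q) else 0, z[(z>35)&(z<70)&(np.hypot(x-462,y-433)<40)].min())
E
```

```text
t 42.6 P [462.8 433.6 149.4] yaw -14.0 q6 0.32 tilt [ 0.002  0.002 -1.   ] w 31.3 F [ 0.8  0.  -1.5]
[462, 433, 105, -14] -> [-0.003, 0.003, 0.178] [0, 0, np.float64(-0.0)] dist 44 rows 0.9
scene pad 243 ((463.9917907714844, 433.2929992675781), (90.51366424560547, 94.14781951904297), 87.99055480957031)
foot 252 ((466.39288330078125, 433.0942687988281), 35.636016845703125) 49.234761250647125
side pad 67 ((463.0429992675781, 430.68994140625), (92.15461730957031, 80.42752838134766), 85.9021987915039)
foot 123 ((465.6283264160156, 429.6932067871094), 36.17449951171875) 51.79756461661327
```

Call:
arm_command([
  [[-0.006,0.001,0.06],[0,0,0]],
  [[-0.006,0.001,0.12],[0,0,0]],
  [[-0.006,0.001,0.15],[0,0,0]],
  [[-0.006,0.001,0.165],[0,0,0]],
  [[-0.006,0.001,0.175],[0,0,0]],
])

```text
clock: 43.2
position: [460.8, 433.4, 104.1]
ee_rot: [0.993, -0.122, 0.0, -0.0]
contact_force: [0.4, 0.7, -3.1]
gripper_width: 31.0
grasp_force: 63.1
```

Call:
arm_command([
  [[0,0,0.004],[0,0,0]],
  [[0,0,0.008],[0,0,0]],
  [[0,0,0.012],[0,0,0]],
  [[0,0,0.012],[0,0,0]],
  [[0,0,0.012],[0,0,0]],
])

```text
clock: 43.7
position: [460.5, 433.1, 101.0]
ee_rot: [0.993, -0.122, 0.0, -0.0]
contact_force: [-0.3, 0.1, -2.8]
gripper_width: 31.7
grasp_force: 63.1
```

Weight is still on the arm, so it goes down about 1 mm more.

Call:
arm_command([
  [[0.002,0,0.002],[0,0,0]],
  [[0.002,0,0.004],[0,0,0]],
  [[0.002,0,0.005],[0,0,0]],
  [[0.002,0,0.005],[0,0,0]],
  [[0.002,0,0.005],[0,0,0]],
])

```text
clock: 44.2
position: [461.2, 433.0, 100.4]
ee_rot: [0.993, -0.122, 0.0, -0.0]
contact_force: [-1.1, -1.5, 3.7]
gripper_width: 31.1
grasp_force: 63.8
```

Call:
arm_command([
  [[0,0,0],[0,0,0]],
  [[0,0,0],[0,0,0]],
  [[0,0,0],[0,0,0]],
  [[0,0,0],[0,0,0]],
  [[0,0,0],[0,0,0]],
], grip=0.8)

```text
clock: 44.7
position: [461.0, 433.0, 99.4]
ee_rot: [0.993, -0.122, 0.0, 0.0]
contact_force: [0.5, 0.5, 0.2]
gripper_width: 67.9
grasp_force: 0.0
```

Call:
arm_command([
  [[0,0,-0.05],[0,0,0]],
  [[0,0,-0.15],[0,0,0]],
  [[0,0,-0.3],[0,0,0]],
  [[0,0,-0.45],[0,0,0]],
  [[0,0,-0.5],[0,0,0]],
])

```text
clock: 45.2
position: [462.6, 434.5, 230.8]
ee_rot: [0.993, -0.122, 0.003, -0.004]
contact_force: [0.6, 0.8, 0.8]
gripper_width: 68.1
grasp_force: 0.0
```

Call:
arm_command([
  [[-0.28,0.1,0],[0,0,0]],
  [[-0.28,0.1,0],[0,0,0]],
  [[-0.28,0.1,0],[0,0,0]],
  [[-0.28,0.1,0],[0,0,0]],
  [[-0.28,0.1,0],[0,0,0]],
])

```text
clock: 45.7
position: [387.6, 425.9, 224.7]
ee_rot: [0.993, -0.122, 0.0, -0.0]
contact_force: [-0.5, -0.4, 0.5]
gripper_width: 68.2
grasp_force: 0.0
```

```bash
cat > fin.py <<'E'
from wl import *
f=cloud('wrist'); p,w=f[0].astype(int),f[2]; x,y,z=w[...,0],w[...,1],w[...,2]
m=(np.hypot(x-462,y-433)<68)&(z>1)&(z<6)&(p.max(2)<60)
n,l,s,c=cv2.connectedComponentsWithStats((m*255).astype(np.uint8))
q=w[np.isin(l,[k for k in range(1,n) if s[k,4]>40])]; print('pad',cv2.minAreaRect(q[:,:2].astype(np.float32)))
q=w[(np.hypot(x-462,y-433)<55)&(z>8.5)&(z<18)]; print('foot',cv2.minEnclosingCircle(q[:,:2].astype(np.float32)))
p,d,w=look(450,0,450,cams=('scene',)); cv2.imwrite('pics/end.png',cv2.resize(p,(800,600)))
plan([])
E
python3 fin.py
```

```text
pad ((461.8349609375, 433.2317810058594), (89.08699798583984, 89.23907470703125), 88.49392700195312)
foot ((457.0268249511719, 417.7130126953125), 29.85511589050293)
scene [215.3 277.5] yaw 168 L w/l 9 51 [1, 1, 1, 23] [ 12.  15. 180.]
scene [351.  397.5] yaw -39 L w/l 61 69 [11, 4, 1, 1] [ 79. 116. 149.]
scene [350.5  40.9] yaw -178 L w/l 10 51 [0, 1, 2, 30] [  7.5  14.  171. ]
scene [ 375.9 -371.3] yaw 2 R w/l 35 38 [0, 14, 0, 0] [ 55. 133. 163.]
scene [427.1 -67.4] yaw 88 L w/l 20 45 [14, 1, 0, 0] [33. 77. 18.]
scene [468.9 427.2] yaw 41 L w/l 17 30 [18, 13, 6, 12] [65. 61. 62.]
scene [ 568.4 -188.9] yaw -16 R w/l 13 50 [17, 46, 12, 13] [114. 113. 112.]
scene [ 578.7 -255. ] yaw -4 R w/l 12 50 [29, 42, 17, 9] [115. 114. 113.]
scene [598.5 130.8] yaw 0 L w/l 11 50 [48, 13, 18, 13] [147.  144.  142.5]
scene [596.5   8.3] yaw 68 R w/l 42 42 [0, 1, 0, 0] [145. 141. 143.]
scene [601.1 203.7] yaw 0 L w/l 11 50 [50, 23, 16, 15] [142.  138.5 138. ]
scene [604.  278.5] yaw -1 L w/l 11 50 [49, 15, 20, 7] [120.5 119.  117.5]
scene [ 683.8 -219.5] yaw -2 R w/l 12 49 [7, 54, 15, 15] [121.  118.5 119.5]
scene [700.7 205.1] yaw 1 L w/l 12 51 [51, 16, 13, 9] [132.5 131.  129.5]
scene [749.9   6.4] yaw -95 L w/l 8 11 [35, 29, 12, 58] [86. 85. 86.]
scene [770.3 114.3] yaw 86 L w/l 31 50 [1, 0, 1, 1] [143. 145. 145.]
t 45.8 P [387.7 425.7 224.2] yaw -14.1 q6 0.21 tilt [-0. -0. -1.] w 68.3 F [ 0.2 -0.3  0.8]
```

View pics/end.png

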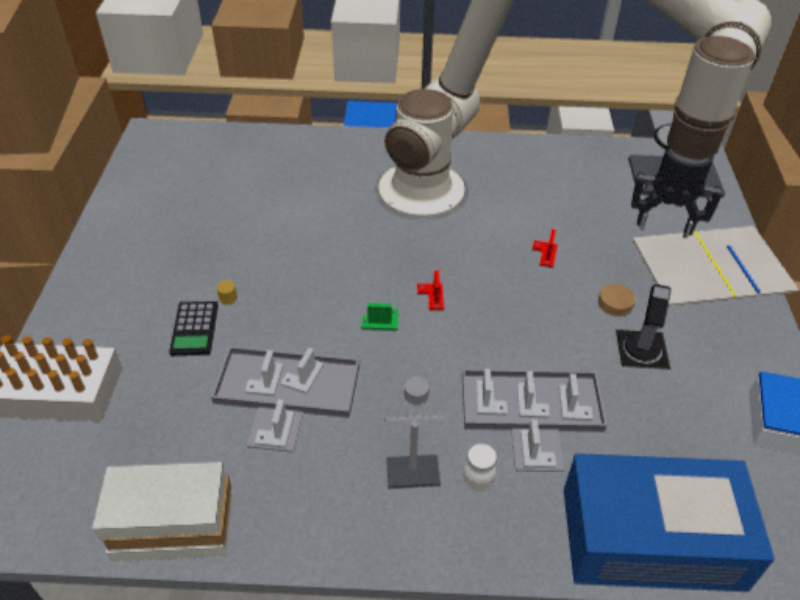

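The end view shows the scanner back on its pad at (645,345). One right-hand bracket, now at px (303,372), has been knocked about 3 cm within its tray. I'll look from close by to see whether it still lies flat.

```bash
python3 - <<'E'
from wl import *
for n in('scene','side'):
    p,d,w=cloud(n); x,y,z=w[...,0],w[...,1],w[...,2]
    m=(p.max(2)<85)&(np.hypot(x-462,y-433)<70)&(z>-2)&(z<6); q=w[m]; print(n,'pad',cv2.minAreaRect(q[:,:2].astype(np.float32)))
    q=w[(z>9)&(z<18)&(np.hypot(x-462,y-433)<50)]; print('foot',len(q),cv2.minEnclosingCircle(q[:,:2].astype(np.float32)))
    q=w[(np.hypot(x-568,y+189)<45)&(z>30)]; print('web top',np.percentile(q[:,2],[50,90,98]).round(1)); q=w[(np.hypot(x-578,y+255)<35)&(z>30)]; print('ref web top',np.percentile(q[:,2],[50,90,98]).round(1))
plan([(450,210,230,-14),(470,0,230,-14),(500,-200,190,-10)])
E
```

```text
scene pad ((463.0650634765625, 433.1086120605469), (91.07710266113281, 97.2237777709961), 89.3154525756836)
foot 212 ((465.0504150390625, 431.19940185546875), 35.78826904296875)
web top [51.7 60.7 62.7]
ref web top [55.5 60.8 62.6]
side pad ((462.40814208984375, 429.9530029296875), (93.22048950195312, 83.89386749267578), 89.2889175415039)
foot 106 ((462.8193054199219, 428.3450012207031), 34.738990783691406)
web top [51.3 60.3 61.4]
ref web top [53.4 60.5 61.4]
t 45.9 P [387.6 425.6 224.1] yaw -14.1 q6 0.21 tilt [-0.    -0.001 -1.   ] w 68.3 F [-0.9  0.  -0.4]
[450, 210, 230, -14] -> [0.452, 0.776, -0.023] [0, 0, np.float64(-0.0004)] dist 224 rows 4.5
[470, 0, 230, -14] -> [0.281, 0.796, 0.0] [0, 0, np.float64(-0.0)] dist 211 rows 4.2
[500, -200, 190, -10] -> [0.31, 0.747, 0.16] [0, 0, np.float64(-0.0222)] dist 206 rows 4.1
```

Call:
arm_command([
  [[0.452,0.776,-0.023],[0,0,0]],
  [[0.452,0.776,-0.023],[0,0,0]],
  [[0.452,0.776,-0.023],[0,0,0]],
  [[0.452,0.776,-0.023],[0,0,0]],
  [[0.452,0.776,-0.023],[0,0,0]],
], grip=0.6)

```text
clock: 46.4
position: [450.2, 206.8, 230.5]
ee_rot: [0.992, -0.123, -0.0, 0.0]
contact_force: [0.7, 0.9, 0.7]
gripper_width: 51.0
grasp_force: 0.0
```

Call:
arm_command([
  [[0.281,0.796,0],[0,0,0]],
  [[0.281,0.796,0],[0,0,0]],
  [[0.281,0.796,0],[0,0,0]],
  [[0.281,0.796,0],[0,0,0]],
  [[0.281,0.796,0],[0,0,0]],
])

```text
clock: 46.9
position: [469.5, -4.0, 230.3]
ee_rot: [0.992, -0.125, -0.0, 0.0]
contact_force: [-0.9, -0.7, -0.3]
gripper_width: 51.3
grasp_force: 0.0
```

Call:
arm_command([
  [[0.31,0.747,0.16],[0,0,-0.022]],
  [[0.31,0.747,0.16],[0,0,-0.022]],
  [[0.31,0.747,0.16],[0,0,-0.022]],
  [[0.31,0.747,0.16],[0,0,-0.022]],
  [[0.31,0.747,0.16],[0,0,-0.022]],
])

```text
clock: 47.4
position: [499.4, -204.0, 188.3]
ee_rot: [0.996, -0.091, -0.001, 0.0]
contact_force: [0.1, 0.1, -0.1]
gripper_width: 51.0
grasp_force: 0.0
```

Call:
arm_command([
  [[0,0,0],[0,0,0]],
  [[0,0,0],[0,0,0]],
  [[0,0,0],[0,0,0]],
])

```text
clock: 47.7
position: [499.9, -198.8, 190.8]
ee_rot: [0.996, -0.087, 0.0, -0.0]
contact_force: [-0.4, 0.2, -0.5]
gripper_width: 51.6
grasp_force: 0.0
```

```bash
python3 - <<'E'
from wl import *
p,d,w=look(575,-220,70,zoff=4); cv2.imwrite('pics/k.png',p)
x,y,z=w[...,0],w[...,1],w[...,2]
for c,t in(((568,-189),-16),((578,-255),-4)):
    a=np.radians(t); u=(x-c[0])*np.cos(a)+(y-c[1])*np.sin(a); v=-(x-c[0])*np.sin(a)+(y-c[1])*np.cos(a)
    for nm,m in(('rear',(abs(u+30)<4)&(abs(v)<10)),('front',(abs(u-30)<4)&(abs(v)<10)),('ear',(abs(u-22)<8)&(abs(v+28)<5))):
        print(c,nm,np.round(np.nanmedian(z[m]),1),m.sum())
E
```

```text
wrist [ 565.9 -189. ] yaw -18 R w/l 10 46 [0, 362, 0, 20] [240. 235. 229.]
wrist [ 576.  -255.3] yaw -5 R w/l 10 46 [32, 393, 42, 0] [239. 233. 227.]
(568, -189) rear 12.1 48
(568, -189) front 11.9 129
(568, -189) ear 12.2 131
(578, -255) rear 12.2 96
(578, -255) front 12.0 131
(578, -255) ear 12.0 145
```

View pics/k.png

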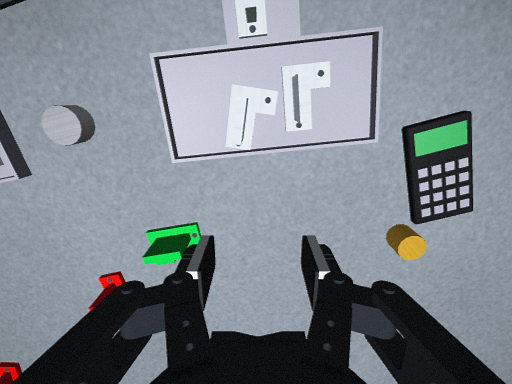

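The close view shows the knocked bracket at (247,118), inside the right tray. Its foot top is 12 mm above the table all round, so it's flat on the floor like its neighbour at (305,95). Nothing to mend, so I'm handing in.

```bash
python3 -c "
from bench import arm
print(arm.job_done())"
```

```text
the job is handed in; nothing more can be done
None
```

The job is handed in: all five brackets stand flat in the trays of their own hand (three left, two right, one knocked about 3 cm inside its tray but still flat), and the scanner was held on the label for about 2 s and is back on its pad, within a few mm of the middle.

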